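Fetch the egg cup from behind the jars

ROBOT

A 7-joint arm with a two-finger parallel gripper is mounted at the origin on the work surface. World frame = base frame: x ahead of the robot, y to its left, z up, the work surface at z = 0. Lengths are in m, angles in degrees, forces in N, time in s.
With the tool pointing down it reaches from about 0.35 to 0.9 m from the base axis. Payload 19.9 kg.
Tool frame: the origin (TCP) lies on the centre line of the jaws, within the pads' length; the fingertips stand 19 mm ahead of it and the grasp point (between the pads) is the TCP; x points along the fingers, z is the direction in which the jaws open and shut, and the axes are right-handed (so a half turn about x gives the same grasp; the last joint's range is limited). The gripper opens to 85 mm and grips with 20 to 120 N. Pads are 22 mm wide; open, the fingers measure 114 mm over their backs; the gripper's body (76 mm by 85 mm) begins 54 mm behind the grasp point. The pads swing forward as they close: fully open they stand 13 mm farther back than shut.
Start: joints at [-71.19, 23.915, -0.59, 92.452, 0.269, 63.638, -3.037], TCP at [0.226, 0.583, 0.25] pointing down, gripper open.
Joint ranges: [-161.28, 161.28], [-22.2, 115.67], [-73.04, 71.86], [3.21, 147.25], [-68.34, 248.33], [10.77, 114.83], [-161.83, 161.83]. Speed limits (degrees/s): [108.29, 108.29, 136.94, 136.94, 172.46, 172.46, 172.46].

INTERFACE

Orientations are given as a 3x3 rotation matrix whose columns are the frame's x, y, z axes.
In Python, from bench import bot gives the robot as it stands.
- The arm moves only by the tool apply_moves, never from a script. Its argument "steps" is a list of rows, each a list of 2 entries, a list of its own where there are three numbers: the shift along the world's x, y, z in cm, then the turn about the world's z in rad. In form: [[[x, y, z], yaw], ...]. A call has 1 to 8 rows; each row shifts and turns the pose as measured when the row begins; what a row does not reach is not made up. A row lasts 1/8 s, in which the tool goes at most 62.5 mm and 10.7 degrees, less where a joint would pass 70% of its speed; a pose out of reach is approached as far as the arm can. A call with a gripper value outside its range is refused whole. "hand" is the finger opening in cm, from 0 to 8.54, set as the call begins (left out, the last holds). The fingers move at their own pace and stop on an object; "newtons" is the grip in N (left out, the last holds). Time passes only in rows, so rows that do not move let the fingers close. It gives the time, the measured TCP pose, the force and the opening at its end, in the units of the state.
- bot.get_obs(): the state, without advancing time (a new reading comes with each control period).
- bot.grab_frame(name): name is "scene" or "top" or "wrist"; returns (picture, depth): 420x560x3 uint8, red, green, blue; 420x560 float32, m along the optical axis (not along the pixel's ray), 0 where there is no reading.
- bot.get_calibration(name): a dict with "mtx" (3x3 intrinsics, pixels), "origin" and "orientation" of the camera in the world. Camera axes: x right, y up, looking along -z (the intrinsics and any distortion apply to the point x, -y, -z); pixel columns grow to the right and rows downward; lengths in m; the calibration is good to about 2 mm. A picture is of the moment at which its call begins: read the wrist's pose just before it. get_calibration takes no time and is no camera call; for the wrist camera it gives the pose at the moment of the call.
- bot.hand_in(): hands the job in, once; it reports no verdict.
The state is a dict: "clock": time; "q": joint angles; "joint_vel": joint speeds; "tau": joint torques, N m; "tcp_pos": TCP position; "tool_rot": TCP orientation; "wrist_force": force on the tool from outside, world axes, zero at the start; "moment": the same for the moment, N m; "opening": opening from 0.0 (shut) to 1.0 (fully open).
Only numpy, scipy, OpenCV 4.12 (cv2) and the standard library are available. Lean on these libraries where they do the work, as an engineer would, in place of code of your own. Each camera call takes 0.05 s, during which the arm holds its last target.

TASK

Lay the place for breakfast: the teal egg cup stands at the back of the clear organiser's open top bin, hemmed in by a glass jar, a yellow tin and a white canister. Move those three aside onto the wooden tray, then stand the egg cup upright in the middle of the white plate, and only then put the jar, tin and canister back in the bin, each exactly where it stood before. Set everything down without dropping or toppling it, let go, and leave the garlic press and shaker as they are.

Things in the scene. Friction and masses are not known exactly. Their poses are not given: they have to be found in the camera images.
- egg_cup: teal ceramic egg cup, loose, 64 mm tall; foot 42 mm across, thin stem, hollow bowl 50 mm across at the rim and near upright (48 to 50 mm wide) from 44 to 64 mm above the underside, which is where to grip it. About 0.09 kg. Origin: centre of the underside, z up.
- jar: round clear glass storage jar of biscuits closed by a ribbed steel twist cap, loose, straight-sided, 62 mm across, 118 mm tall (cap: top 27 mm, same width). About 0.34 kg. Origin: centre of the underside, z up.
- tin: round yellow tea tin with a yellow lid and a small brass spot on top, loose, straight-sided, 60 mm across, 124 mm tall. About 0.22 kg. Origin: centre of the underside, z up.
- canister: round white ceramic canister with a flat brown wooden lid, loose, straight-sided, 60 mm across, 116 mm tall (lid: top 22 mm, same width). About 0.36 kg. Origin: centre of the underside, z up.
- organiser: clear organiser, fixed, 170 mm deep (its x), 260 wide (its y): a shut drawer below (not needed; lip at -x), an open bin on top, walls 4 mm thick up to 106 mm above the bar, bin floor 54 mm above the origin. The cup stands on it at the back (+x); jar, tin, canister stand one at each side of the cup (about 75 mm along y), one in front (69 mm to -x), in any order. Origin: centre of underside.
- tray: light wooden serving tray, fixed, 330 mm long (its x) by 160 mm wide (its y), rim 26 mm high and 6 mm thick, floor 6 mm thick, dark bar handles at both short ends. The three containers fit in a row along x, 100 mm apart. It lies left or right of the organiser, the plate on the other side. Origin: centre of the underside, on the bar.
- plate: white round plate, fixed, 170 mm across, rim 16 mm high, flat floor about 100 mm across and 5 mm above the bar. Origin: centre of the underside, on the bar.
- garlic_press: stainless garlic press lying on the bar in front of the organiser, loose, 180 mm long (its x, head at +x), 38 mm wide, 40 mm high; leave alone. Origin: underside, middle.
- shaker: small red salt shaker with a steel top, loose, 42 mm across, 75 mm tall, standing on the bar behind; leave alone. Origin: centre of the underside.
Things that resemble listed ones, but are neither listed nor needed, are in the scene too. Of the things like the egg_cup, leave any that is black; of the rest the smaller one is meant.

How it is judged (in metres and radians):
On the way, in this order (a step that is already met when the one before it is completed fails the run):
1. jar, tin and canister all stand upright on the tray, released, while the egg cup still stands in its place (within 30 mm) (x of jar in the frame of tray between -0.13 and 0.13 m and y of jar in the frame of tray between -0.048 and 0.048 m and z of each of jar, tin, canister in the frame of tray below 0.012 m and angle between each of jar, tin, canister's own z axis and vertical below 0.12 rad and linear speed of each of jar, tin, canister below 0.03 m/s and contact force between the fingers and jar below 0.1 N and x of tin in the frame of tray between -0.13 and 0.13 m and y of tin in the frame of tray between -0.048 and 0.048 m and contact force between the fingers and tin below 0.1 N and x of canister in the frame of tray between -0.13 and 0.13 m and y of canister in the frame of tray between -0.048 and 0.048 m and contact force between the fingers and canister below 0.1 N and distance of egg_cup from where it was at the start of the episode below 0.03 m), for 0.2 s.
2. the egg cup stands upright and released on the plate, within 15 mm of its centre, while jar, tin and canister are still on the tray (horizontal distance between egg_cup and plate below 0.015 m and z of egg_cup in the frame of plate below 0.012 m and angle between each of egg_cup, jar, tin, canister's own z axis and vertical below 0.12 rad and linear speed of each of egg_cup, jar, tin, canister below 0.03 m/s and contact force between the fingers and egg_cup below 0.1 N and x of jar in the frame of tray between -0.13 and 0.13 m and y of jar in the frame of tray between -0.048 and 0.048 m and z of each of jar, tin, canister in the frame of tray below 0.012 m and contact force between the fingers and jar below 0.1 N and x of tin in the frame of tray between -0.13 and 0.13 m and y of tin in the frame of tray between -0.048 and 0.048 m and contact force between the fingers and tin below 0.1 N and x of canister in the frame of tray between -0.13 and 0.13 m and y of canister in the frame of tray between -0.048 and 0.048 m and contact force between the fingers and canister below 0.1 N), for 0.2 s.
At the end, for the whole second after the job is handed in: The egg cup stands upright on the plate within 15 mm of its centre; jar, tin and canister stand upright in the bin, each within 15 mm of where it stood at the start; all released and at rest (horizontal distance between egg_cup and plate below 0.015 m and z of egg_cup in the frame of plate below 0.012 m and angle between each of egg_cup, jar, tin, canister's own z axis and vertical below 0.12 rad and linear speed of each of egg_cup, jar, tin, canister below 0.03 m/s and contact force between the fingers and egg_cup below 0.1 N and distance of each of jar, tin, canister from where it was at the start of the episode below 0.015 m and contact force between the fingers and jar below 0.1 N and contact force between the fingers and tin below 0.1 N and contact force between the fingers and canister below 0.1 N); the robot touches nothing.
It fails at once if the egg cup or a container is toppled (leans more than 35 degrees) (angle between any of jar, tin, canister, egg_cup's own z axis and vertical above 0.61 rad).
It fails at once if the egg cup or a container is dropped (falls faster than 0.7 m/s out of the fingers, as from over 25 mm) ((contact force between the fingers and jar below 0.05 N and linear speed of jar above 0.7 m/s) or (contact force between the fingers and tin below 0.05 N and linear speed of tin above 0.7 m/s) or (contact force between the fingers and canister below 0.05 N and linear speed of canister above 0.7 m/s) or (contact force between the fingers and egg_cup below 0.05 N and linear speed of egg_cup above 0.7 m/s)).
It fails at once if the garlic press or shaker is pushed more than 30 mm or the shaker knocked over (distance of any of garlic_press, shaker from where it was at the start of the episode above 0.03 m or angle between shaker's own z axis and vertical above 0.61 rad).
It also fails if it takes over 131 s, if anything falls off the work surface, if the arm or the gripper's body presses on something with over 40 N, if the wrist force passes 120 N, or if a joint passes its speed limit or range.

## Working session

There is one attempt and no reset: what is moved stays moved. The work goes in short steps, Python scripts to look and compute and a tool call to move; the robot and the scene stay as the last step left them, time stands still between calls to the robot, and variables do not carry over. Pictures are saved under pics/ and viewed, and the job is handed in when it is done.

Besides the shell and the picture viewer there is one more tool, called after "Request:" by a JSON object that holds its "name" and its "arguments". apply_moves: Moves the arm, as the interface text tells. Its arguments: {"type":"object","properties":{"steps":{"type":"array","items":{"type":"array"}},"hand":{"type":"number"},"newtons":{"type":"number"}},"required":["steps"]}

```bash
mkdir -p pics; cat > h.py <<'E'
import numpy as np, cv2
from bench import bot
def cap(name,fn):
    cal=bot.get_calibration(name)
    im,d=bot.grab_frame(name)
    cv2.imwrite(f'pics/{fn}.png',cv2.cvtColor(im,cv2.COLOR_RGB2BGR)); np.savez(f'pics/{fn}.npz',im=im,d=d,mtx=cal['mtx'],o=cal['origin'],R=cal['orientation'])
    return im,d,cal
def load(fn):
    z=np.load(f'pics/{fn}.npz'); return z
def pts(z):
    d=z['d'];K=z['mtx'];v,u=np.mgrid[:d.shape[0],:d.shape[1]]
    c=np.stack([(u-K[0,2])/K[0,0]*d,-(v-K[1,2])/K[1,1]*d,-d],-1)
    return c@z['R'].T+z['o']
def ray(z,u,v,h):
    K=z['mtx'];r=z['R']@np.array([(u-K[0,2])/K[0,0],-(v-K[1,2])/K[1,1],-1]);o=z['o']
    return o+r*(h-o[2])/r[2]
E
python3 - <<'E'
from h import *
print(bot.get_obs())
for n in ['scene','top','wrist']:
    im,d,c=cap(n,n+'0'); print(n,c,(d>0).mean())
E
```

```text
{'clock': 0.0, 'q': array([-71.18859686,  23.94857173,  -0.59142437,  92.48571615,
         0.26789795,  63.63759944,  -3.03639607]), 'joint_vel': array([-0.02238857,  0.02589818, -0.06822605, -0.1161099 ,  0.00386716,
       -0.04995522,  0.09003111]), 'tau': array([ 6.61663016e-04, -8.64466381e+01,  6.78984728e-01, -4.34900594e+01,
        1.91417104e-02,  7.54123670e-03,  3.98947145e-05]), 'tcp_pos': array([0.2257797 , 0.58244502, 0.24965295]), 'tool_rot': array([[-3.86250703e-04, -9.32399330e-01,  3.61429578e-01],
       [-1.16835595e-03,  3.61429779e-01,  9.32398600e-01],
       [-9.99999243e-01, -6.21387825e-05, -1.22897681e-03]]), 'wrist_force': array([-0.34137254,  0.30384334, -0.75009806]), 'moment': array([-0.00804854,  0.01936859,  0.02752557]), 'opening': 0.9975964469481289}
scene {'mtx': array([[437.49436767,   0.        , 277.92944695],
       [  0.        , 437.49436767, 210.95696285],
       [  0.        ,   0.        ,   1.        ]]), 'origin': array([0.8950687 , 0.54601938, 0.69951237]), 'orientation': array([[-0.84246952, -0.3921543 ,  0.36940507],
       [ 0.5386
[... 243 characters left out ...]
       ,   1.        ]]), 'origin': array([0.37312529, 0.01463298, 1.17763782]), 'orientation': array([[-0.02617976,  0.98364867, -0.17818505],
       [-0.99959831, -0.02769457, -0.00601891],
       [-0.01085525,  0.1779559 ,  0.98397859]])} 0.9959608843537415
wrist {'mtx': array([[336.64894652,   0.        , 280.98027195],
       [  0.        , 336.64894652, 208.70957882],
       [  0.        ,   0.        ,   1.        ]]), 'origin': array([0.16216007, 0.60712815, 0.3735709 ]), 'orientation': array([[ 3.62231532e-01, -8.97455093e-01, -2.51719433e-01],
       [ 9.32088023e-01,  3.48631675e-01,  9.83253437e-02],
       [-4.85213105e-04, -2.70241208e-01,  9.62792529e-01]])} 0.9959523809523809
```

View pics/scene0.png

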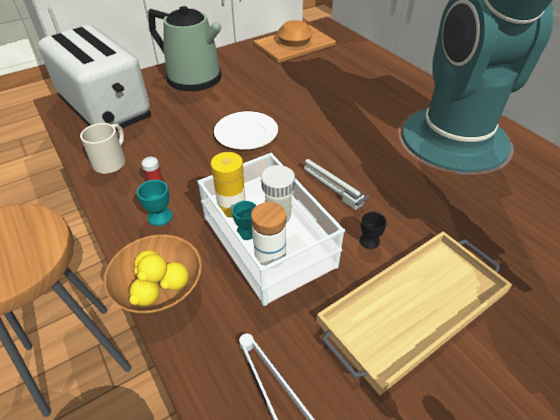

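View pics/top0.png

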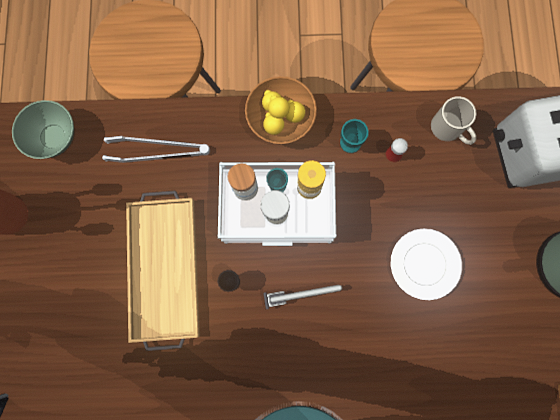

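View pics/wrist0.png

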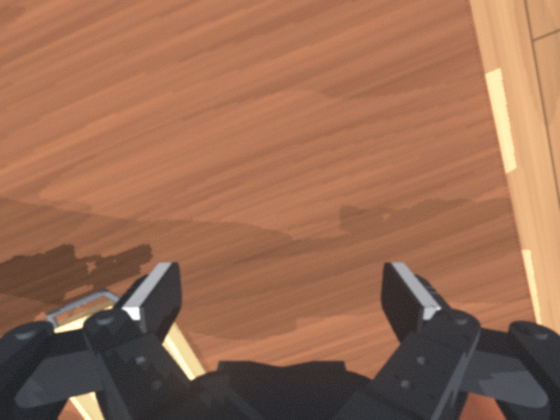

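The teal candidates in the top view are the small cup in the bin (277,179), a larger goblet outside it (354,135) and a black cup (228,280). By the description I want the small one in the bin. Next I'll check that in a crop and measure positions.

```bash
python3 - <<'E'
from h import *
z=load('top0');P=pts(z);im=z['im']
hsv=cv2.cvtColor(im,cv2.COLOR_RGB2HSV)
def st(m,n):
    p=P[m]; print(n,len(p),'med',np.median(p,0).round(4),'mid',((np.percentile(p,2,axis=0)+np.percentile(p,98,axis=0))/2).round(4),'lo',np.percentile(p,2,axis=0).round(3),'hi',np.percentile(p,98,axis=0).round(3))
box=np.zeros(im.shape[:2],bool)
def B(u0,v0,u1,v1):
    b=box.copy();b[v0:v1,u0:u1]=1;return b
H,S,V=[hsv[...,i].astype(int) for i in range(3)]
for n,b in dict(left=B(225,155,260,200),tin=B(294,155,330,200),front=B(258,186,295,225)).items():
    m=b&(P[...,2]>.15); st(m,n+' top'); zt=np.percentile(P[m][:,2],90); m2=b&(P[...,2]>zt-.008);
    st(m2,n+' topface')
    c,r=cv2.minEnclosingCircle(np.argwhere(m2)[:,::-1].astype(np.float32)); print(c,r,ray(z,*c,zt))
teal=(H>75)&(H<105)&(S>90)
for n,b in dict(cup=B(262,165,292,192),gob=B(335,115,375,155)).items():
    m=b&teal; st(m,n)
m=B(385,222,470,305)&(P[...,2]>.002)&(S<60); st(m,'plate'); 
c,r=cv2.minEnclosingCircle(np.argwhere(m)[:,::-1].astype(np.float32)); print(c,r,ray(z,*c,.016))
c=B(115,190,205,350)&(P[...,2]>.02); st(c,'trayrim')
q=P[c]; print(cv2.minAreaRect(q[:,:2].astype(np.float32)))
c=B(210,155,345,250)&(abs(P[...,2]-.106)<.006); st(c,'orgrim');q=P[c]; print(cv2.minAreaRect(q[:,:2].astype(np.float32)))
c=B(260,283,350,310)&(P[...,2]>.01); st(c,'press')
c=B(388,136,408,162)&(P[...,2]>.02); st(c,'shaker')
c=B(215,268,243,293)&(P[...,2]>.02); st(c,'black')
print('teal in cup hist',np.histogram(P[B(262,165,292,192)&teal][:,2],8))
bowl=B(245,78,318,145)&(P[...,2]>.02);st(bowl,'bowl')
a=im[140:260,200:420];s=load('scene0')['im'][150:290,130:350]
o=np.hstack([cv2.resize(a,(400,360)),cv2.resize(s,(400,360))])
cv2.imwrite('pics/crop0.png',o[...,::-1])
E
```

```text
left top 631 med [0.6351 0.1082 0.1702] mid [0.6361 0.1081 0.1654] lo [0.609 0.08  0.156] hi [0.663 0.136 0.175]
left topface 594 med [0.6365 0.1083 0.1703] mid [0.6365 0.1081 0.1705] lo [0.609 0.08  0.166] hi [0.664 0.136 0.175]
(236.55860900878906, 180.10440063476562) 19.019668579101562 [0.62939702 0.11751322 0.1727275 ]
tin top 676 med [ 0.633  -0.0409  0.178 ] mid [ 0.6351 -0.0412  0.1683] lo [ 0.607 -0.069  0.154] hi [ 0.663 -0.014  0.183]
tin topface 612 med [ 0.6354 -0.0416  0.1783] mid [ 0.6352 -0.0412  0.1783] lo [ 0.608 -0.069  0.174] hi [ 0.663 -0.014  0.183]
(313.3834533691406, 177.60159301757812) 22.889204025268555 [ 0.62815356 -0.04604442  0.18052087]
front top 694 med [0.5727 0.0377 0.1723] mid [0.5727 0.0384 0.1669] lo [0.544 0.011 0.158] hi [0.601 0.066 0.176]
front topface 658 med [0.5735 0.0382 0.1724] mid [0.5736 0.0385 0.1723] lo [0.546 0.011 0.168] hi [0.601 0.066 0.176]
(274.3513488769531, 204.9121551513672) 14.668378829956055 [0.57275743 0.03804931 0.17466411]
cup 86 med [0.6473 0.0241 0.1173] mid [0.6502 0.0321 0.0919] lo [0.622 0.01  0.062] hi [0.679 0.055 0
[... 701 characters left out ...]
640117406845093, 0.1732795238494873), 88.4295654296875)
press 635 med [0.386  0.0121 0.034 ] mid [ 0.3827 -0.0178  0.0264] lo [ 0.362 -0.104  0.011] hi [0.403 0.069 0.042]
shaker 279 med [ 0.723  -0.2555  0.069 ] mid [ 0.7272 -0.2583  0.0493] lo [ 0.711 -0.275  0.021] hi [ 0.744 -0.242  0.078]
black 379 med [0.4224 0.154  0.0373] mid [0.4212 0.1503 0.0457] lo [0.399 0.128 0.024] hi [0.444 0.173 0.067]
teal in cup hist (array([ 2,  2,  3, 12,  1,  0,  0, 66]), array([0.05349539, 0.06209177, 0.07068815, 0.07928453, 0.08788091,
       0.09647728, 0.10507366, 0.11367004, 0.12226642]))
bowl 3189 med [0.8361 0.0246 0.048 ] mid [0.834  0.0215 0.0558] lo [ 0.755 -0.058  0.021] hi [0.913 0.101 0.09 ]
```

View pics/crop0.png

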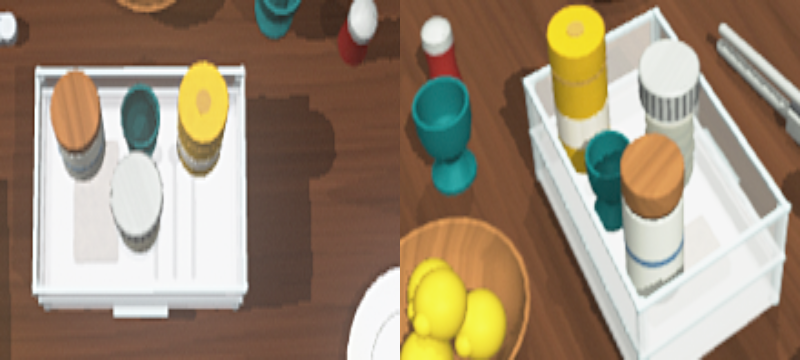

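The crop confirms it: the small teal cup in the bin is the target, with the canister on its left, the jar in front and the tin on its right. The tray fit picked up outliers, so I'll redo it.

```bash
python3 - <<'E'
from h import *
z=load('top0');P=pts(z);im=z['im']
m=np.zeros(im.shape[:2],bool);m[192:350,118:205]=1
hsv=cv2.cvtColor(im,cv2.COLOR_RGB2HSV);S=hsv[...,1]
m&=(abs(P[...,2]-.026)<.005)&(hsv[...,0]>14)&(hsv[...,0]<28)&(hsv[...,2]>120)
q=P[m].astype(np.float32);print(len(q),cv2.minAreaRect(q[:,:2]),np.percentile(q,[1,99],axis=0))
# plate circle
m=np.zeros(im.shape[:2],bool);m[222:305,385:470]=1
m&=(S<60)&(hsv[...,2]>150)
cn=max(cv2.findContours(m.astype(np.uint8),0,2)[0],key=cv2.contourArea)[:,0]
w=np.array([ray(z,u,v,.016)[:2] for u,v in cn]);A=np.c_[2*w,np.ones(len(w))];s=np.linalg.lstsq(A,(w**2).sum(1),rcond=None)[0];print('plate',s[:2],np.sqrt(s[2]+s[:2]@s[:2]))
# cup rim from scene
for n,b in dict(scene0=(190,195,275,245),top0=(262,165,295,195)).items():
    y=load(n);Q=pts(y);h=cv2.cvtColor(y['im'],cv2.COLOR_RGB2HSV);k=np.zeros(h.shape[:2],bool);k[b[1]:b[3],b[0]:b[2]]=1
    k&=(h[...,0]>75)&(h[...,0]<105)&(h[...,1]>90)&(abs(Q[...,2]-.116)<.004)
    q=Q[k][:,:2];A=np.c_[2*q,np.ones(len(q))];s=np.linalg.lstsq(A,(q**2).sum(1),rcond=None)[0];print(n,len(q),s[:2],np.sqrt(s[2]+s[:2]@s[:2]),q.min(0),q.max(0))
E
```

```text
Traceback (most recent call last):
cv2.error: OpenCV(4.12.0) /io/opencv/modules/imgproc/src/convhull.cpp:143: error: (-215:Assertion failed) total >= 0 && (depth == CV_32F || depth == CV_32S) in function 'convexHull'
```

Request:
{"name": "apply_moves", "arguments": {"steps": [[[5, -6, 1], 0.12], [[5, -6, 1], 0.12], [[5, -6, 0], 0.13], [[5, -6, 0], 0]], "hand": 8.5, "newtons": 40}}

```text
clock: 0.65
tcp_pos: [0.3851, 0.3885, 0.2654]
tool_rot: [[-0.001, -1.0, -0.02], [-0.002, -0.02, 1.0], [-1.0, 0.001, -0.002]]
wrist_force: [0.7, 1.4, 0.9]
opening: 1.001
```

```bash
python3 - <<'E'
from h import *
z=load('top0');P=pts(z);im=z['im']
hsv=cv2.cvtColor(im,cv2.COLOR_RGB2HSV);S=hsv[...,1]
print(hsv[270,160],P[270,160],hsv[270,195],P[270,195])
m=np.zeros(im.shape[:2],bool);m[195:345,120:202]=1
m&=(P[...,2]>.019)&(P[...,2]<.032)
q=P[m].astype(np.float32);print(len(q),cv2.minAreaRect(q[:,:2].copy()),np.percentile(q,[1,99],axis=0))
m=np.zeros(im.shape[:2],bool);m[222:305,385:470]=1
m&=(S<60)&(hsv[...,2]>150)
cn=max(cv2.findContours(m.astype(np.uint8),0,2)[0],key=cv2.contourArea)[:,0]
w=np.array([ray(z,u,v,.016)[:2] for u,v in cn]);A=np.c_[2*w,np.ones(len(w))];s=np.linalg.lstsq(A,(w**2).sum(1),rcond=None)[0];print('plate',s[:2],np.sqrt(s[2]+s[:2]@s[:2]))
for n,b in dict(scene0=(190,195,275,245),top0=(262,165,295,195)).items():
    y=load(n);Q=pts(y);h=cv2.cvtColor(y['im'],cv2.COLOR_RGB2HSV);k=np.zeros(h.shape[:2],bool);k[b[1]:b[3],b[0]:b[2]]=1
    k&=(h[...,0]>75)&(h[...,0]<105)&(h[...,1]>90)&(abs(Q[...,2]-.116)<.006)
    q=Q[k][:,:2];A=np.c_[2*q,np.ones(len(q))];s=np.linalg.lstsq(A,(q**2).sum(1),rcond=None)[0];print(n,len(q),s[:2],np.sqrt(s[2]+s[:2]@s[:2]),q.min(0),q.max(0))
E
```

```text
[ 19 105 233] [0.45411511 0.3210141  0.00734914] [ 17 112 143] [0.45085288 0.23377674 0.02212381]
1374 ((0.458783894777298, 0.3151164650917053), (0.3599814176559448, 0.16200263798236847), 2.742055892944336) [[0.2857569  0.22881086 0.01934982]
 [0.63542888 0.40060098 0.03107688]]
plate [ 0.45187392 -0.31559014] 0.08421402618765675
scene0 163 [0.6465859  0.03175793] 0.022681603393203974 [0.62323599 0.00764069] [0.67040585 0.05545116]
top0 64 [0.64446843 0.03261873] 0.022679837996320427 [0.62036511 0.00941414] [0.6683651 0.0546962]
```

The plate fits at radius 84 mm against the stated 85, and the cup at (0.645, 0.032). The tray is centred near (0.46, 0.315) with about 2.7° of yaw. Next I'll go above the jar.

Request:
{"name": "apply_moves", "arguments": {"steps": [[[3, -5, 0], -0.02], [[3, -5, 0], 0], [[3, -5, 0], 0], [[3, -5, 0], 0], [[2, -5, 0], 0], [[2, -5, 0], 0], [[2, -3, 0], 0], [[0.6, -1.5, 0], 0]]}}

```text
clock: 1.65
tcp_pos: [0.5766, 0.0276, 0.265]
tool_rot: [[-0.001, -1.0, 0.005], [-0.003, 0.005, 1.0], [-1.0, 0.001, -0.003]]
wrist_force: [-0.1, -0.6, -1.1]
opening: 0.992
```

```bash
python3 - <<'E'
from h import *
print(bot.get_obs()['tcp_pos'],bot.get_obs()['tool_rot'].round(3))
cap('wrist','w1')
E
```

```text
[0.57662652 0.02755417 0.26495349] [[-0.001 -1.     0.005]
 [-0.003  0.005  1.   ]
 [-1.     0.001 -0.003]]
```

View pics/w1.png

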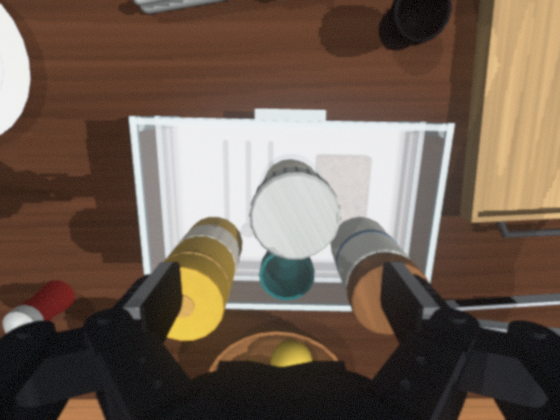

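The wrist view shows the jar's cap at (295,214), the tin at about (190,300), the canister at about (385,290) and the cup at (287,273). I'll cross-check the measurements here.

```bash
python3 - <<'E'
from h import *
z=load('w1');P=pts(z);print(z['o'])
def fit(q):
    q=q[:,:2];A=np.c_[2*q,np.ones(len(q))];s=np.linalg.lstsq(A,(q**2).sum(1),rcond=None)[0];return s[:2].round(4),np.sqrt(s[2]+s[:2]@s[:2]).round(4)
m=np.zeros(P.shape[:2],bool);m[160:270,240:350]=1;m&=abs(P[...,2]-.172)<.004
c=max(cv2.findContours(m.astype(np.uint8),0,1)[0],key=cv2.contourArea)[:,0]
w=np.array([ray(z,u,v,.172) for u,v in c]);print('jar',fit(w),P[m].mean(0),m.sum())
h=cv2.cvtColor(z['im'],cv2.COLOR_RGB2HSV);k=np.zeros(m.shape,bool);k[245:302,255:318]=1
k&=(h[...,0]>75)&(h[...,0]<105)&(h[...,1]>80)
q=P[k];print('cup z',np.percentile(q[:,2],[5,50,95]));q=q[abs(q[:,2]-.117)<.004];print('cup',len(q),fit(q),q.min(0),q.max(0))
E
```

```text
[0.50849144 0.0279614  0.38890733]
jar (array([0.5746, 0.0359]), np.float64(0.0304)) [0.57375849 0.03596468 0.1720451 ] 6225
cup z [0.08021978 0.10426863 0.11864823]
cup 388 (array([0.6448, 0.031 ]), np.float64(0.0224)) [0.62532865 0.00792987 0.11305985] [0.66928835 0.05328048 0.12013375]
```

Request:
{"name": "apply_moves", "arguments": {"steps": [[[-0.2, 0.9, 0], 0], [[0, 0, -4], 0], [[0, 0, -4], 0], [[0, 0, -3], 0], [[0, 0, 0], 0]]}}

```text
clock: 2.33
tcp_pos: [0.5721, 0.045, 0.1527]
tool_rot: [[-0.001, -1.0, -0.003], [0.0, -0.003, 1.0], [-1.0, 0.001, 0.0]]
wrist_force: [1.0, -0.4, 0.9]
opening: 0.997
```

Request:
{"name": "apply_moves", "arguments": {"steps": [[[0.2, -0.8, 0], 0], [[0, 0, 0], 0], [[0, 0, -0.7], 0], [[0, 0, 0], 0]]}}

```text
clock: 2.82
tcp_pos: [0.5754, 0.0383, 0.1491]
tool_rot: [[0.003, -1.0, -0.004], [0.002, -0.004, 1.0], [-1.0, -0.003, 0.002]]
wrist_force: [0.5, -0.1, 0.4]
opening: 0.996
```

Request:
{"name": "apply_moves", "arguments": {"steps": [[[-0.1, -0.2, -0.5], 0], [[0, 0, 0], 0]]}}

```text
clock: 3.08
tcp_pos: [0.5744, 0.0362, 0.1439]
tool_rot: [[0.004, -1.0, -0.004], [0.002, -0.004, 1.0], [-1.0, -0.004, 0.002]]
wrist_force: [0.4, -0.5, -0.6]
opening: 0.994
```

Request:
{"name": "apply_moves", "arguments": {"steps": [[[0, 0, 0], 0], [[0, 0, 0], 0], [[0, 0, 0], 0], [[0, 0, 0], 0], [[0, 0, 0], 0]], "hand": 5.0, "newtons": 40}}

```text
clock: 3.7
tcp_pos: [0.5744, 0.0361, 0.1441]
tool_rot: [[0.004, -1.0, -0.004], [0.002, -0.004, 1.0], [-1.0, -0.004, 0.002]]
wrist_force: [0.5, -0.1, 1.2]
opening: 0.721
```

```bash
python3 - <<'E'
from h import *
print(bot.get_obs()['tcp_pos'],bot.get_obs()['opening'],bot.get_obs()['wrist_force'])
cap('wrist','w2');cap('scene','s2')
a=np.hstack([cv2.resize(cv2.imread(f'pics/{n}.png'),(400,300)) for n in('w2','s2')]);cv2.imwrite('pics/ws2.png',a)
E
```

```text
[0.57443747 0.03614874 0.14413749] 0.7209063834361178 [ 0.51317664 -0.0884624   1.18356065]
```

View pics/ws2.png

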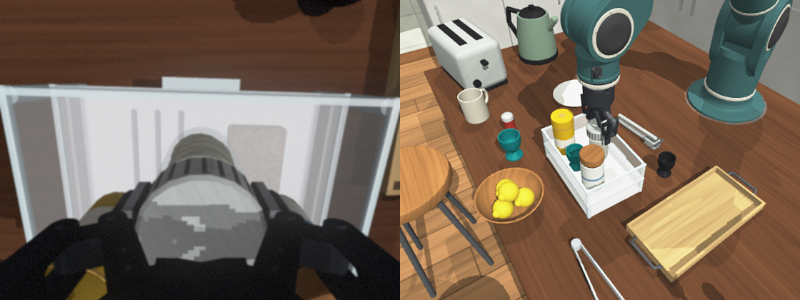

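The grip is good: opening 0.72 × 85 mm ≈ 61 mm, and the jar is 62 mm across. Lifting now.

Request:
{"name": "apply_moves", "arguments": {"steps": [[[0, 0, 1], 0], [[0, 0, 2], 0], [[0, 0, 3], 0], [[0, 0, 3], 0], [[0, 0, 2], 0], [[0, 0, 0], 0]]}}

```text
clock: 4.55
tcp_pos: [0.5732, 0.0359, 0.2591]
tool_rot: [[0.002, -1.0, -0.004], [0.001, -0.004, 1.0], [-1.0, -0.002, 0.001]]
wrist_force: [0.9, 0.2, -3.6]
opening: 0.716
```

Request:
{"name": "apply_moves", "arguments": {"steps": [[[-1.5, 2, 0], 0], [[-2.5, 3.5, 0], 0], [[-3, 4, 0], 0], [[-3.5, 4.5, 0], 0], [[-3.5, 4.5, 0], 0], [[-3, 4, 0], 0], [[-2, 2.5, 0], 0], [[0, 0, 0], 0]]}}

```text
clock: 5.55
tcp_pos: [0.3729, 0.2908, 0.2526]
tool_rot: [[-0.005, -1.0, -0.004], [-0.003, -0.004, 1.0], [-1.0, 0.005, -0.003]]
wrist_force: [0.4, -0.9, -3.2]
opening: 0.716
```

Request:
{"name": "apply_moves", "arguments": {"steps": [[[-1.2, 1.8, 0], 0], [[0, 0, -2], 0], [[0, 0, -3], 0], [[0, 0, -3], 0], [[0, 0, -3], 0], [[0, 0, -2], 0], [[0, 0, -1], 0], [[0, 0, 0], 0]]}}

```text
clock: 6.55
tcp_pos: [0.3625, 0.3031, 0.1047]
tool_rot: [[-0.007, -1.0, 0.002], [-0.007, 0.003, 1.0], [-1.0, 0.007, -0.007]]
wrist_force: [-0.1, 0.3, -3.8]
opening: 0.718
```

```bash
python3 - <<'E'
from h import *
print(bot.get_obs()['tcp_pos'])
cap('wrist','w3');cap('scene','s3')
a=np.hstack([cv2.resize(cv2.imread(f'pics/{n}.png'),(400,300)) for n in('w3','s3')]);cv2.imwrite('pics/ws3.png',a)
E
```

```text
[0.36247647 0.30311185 0.10470832]
```

View pics/ws3.png

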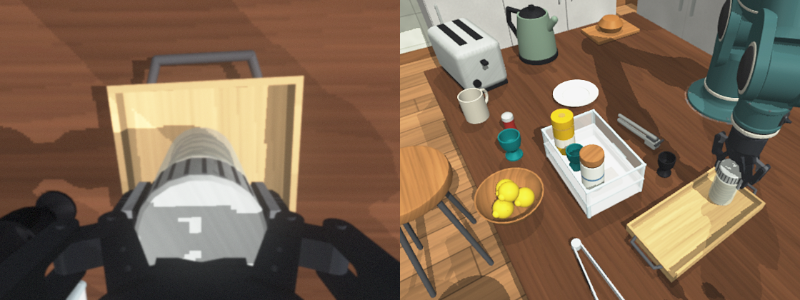

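The jar hangs over the near part of the tray and is roughly centred between the rims. I'll shift it slightly and set it down.

Request:
{"name": "apply_moves", "arguments": {"steps": [[[0, 0.6, -0.3], 0], [[0, 0, -0.3], 0], [[0, 0, 0], 0]]}}

```text
clock: 7.02
tcp_pos: [0.3634, 0.3108, 0.1006]
tool_rot: [[-0.004, -1.0, 0.002], [-0.004, 0.002, 1.0], [-1.0, 0.004, -0.004]]
wrist_force: [-0.1, -1.2, -2.4]
opening: 0.715
```

Request:
{"name": "apply_moves", "arguments": {"steps": [[[0, 0, -0.2], 0], [[0, 0, -0.1], 0], [[0, 0, 0], 0]]}}

```text
clock: 7.4
tcp_pos: [0.3634, 0.3108, 0.0976]
tool_rot: [[-0.004, -1.0, 0.002], [-0.004, 0.002, 1.0], [-1.0, 0.004, -0.004]]
wrist_force: [0.9, 1.3, -4.0]
opening: 0.719
```

Request:
{"name": "apply_moves", "arguments": {"steps": [[[0, 0, -0.1], 0], [[0, 0, -0.1], 0], [[0, 0, 0], 0]]}}

```text
clock: 7.78
tcp_pos: [0.3636, 0.3108, 0.0963]
tool_rot: [[-0.004, -1.0, 0.002], [-0.004, 0.002, 1.0], [-1.0, 0.004, -0.004]]
wrist_force: [0.9, 0.3, -2.9]
opening: 0.714
```

Request:
{"name": "apply_moves", "arguments": {"steps": [[[0, 0, -0.1], 0], [[0, 0, -0.1], 0], [[0, 0, 0], 0]]}}

```text
clock: 8.15
tcp_pos: [0.3638, 0.311, 0.0964]
tool_rot: [[-0.003, -1.0, 0.003], [-0.003, 0.003, 1.0], [-1.0, 0.003, -0.003]]
wrist_force: [-0.1, -0.5, -4.3]
opening: 0.718
```

Request:
{"name": "apply_moves", "arguments": {"steps": [[[0, 0, -0.2], 0], [[0, 0, 0], 0]]}}

```text
clock: 8.4
tcp_pos: [0.3643, 0.3117, 0.0962]
tool_rot: [[-0.002, -1.0, 0.002], [-0.002, 0.002, 1.0], [-1.0, 0.002, -0.002]]
wrist_force: [0.1, -0.7, -4.1]
opening: 0.716
```

It has stopped at the expected height of 0.096, so it's in contact. Releasing.

Request:
{"name": "apply_moves", "arguments": {"steps": [[[0, 0, 0], 0], [[0, 0, 0], 0], [[0, 0, 0], 0], [[0, 0, 0], 0]], "hand": 8.5}}

```text
clock: 8.9
tcp_pos: [0.3645, 0.3119, 0.0959]
tool_rot: [[-0.001, -1.0, 0.002], [-0.001, 0.002, 1.0], [-1.0, 0.001, -0.001]]
wrist_force: [-0.3, 0.5, -0.5]
opening: 0.995
```

Request:
{"name": "apply_moves", "arguments": {"steps": [[[0, 0, 2], 0], [[0, 0, 4], 0], [[0, 0, 5], 0], [[0, 0, 3], 0], [[3, -2.5, 2], 0], [[4, -3.5, 0], 0], [[4, -3.5, 0], 0], [[4, -3.5, 0], 0]]}}

```text
clock: 9.9
tcp_pos: [0.5154, 0.1803, 0.2618]
tool_rot: [[-0.001, -1.0, -0.006], [-0.001, -0.006, 1.0], [-1.0, 0.001, -0.001]]
wrist_force: [0.0, 0.5, 0.4]
opening: 0.996
```

Request:
{"name": "apply_moves", "arguments": {"steps": [[[4, -2.5, 0], 0], [[4, -2.5, 0], 0], [[2, -1.2, 0], 0], [[0, 0, 0], 0], [[0, 0, 0], 0]]}}

```text
clock: 10.52
tcp_pos: [0.6197, 0.1125, 0.2605]
tool_rot: [[-0.002, -1.0, -0.001], [-0.002, -0.001, 1.0], [-1.0, 0.002, -0.002]]
wrist_force: [-0.8, 0.7, -1.2]
opening: 0.998
```

```bash
cat >> h.py <<'E'
def fit(q):
    q=q[:,:2];A=np.c_[2*q,np.ones(len(q))];s=np.linalg.lstsq(A,(q**2).sum(1),rcond=None)[0];return s[:2].round(4),np.sqrt(s[2]+s[:2]@s[:2]).round(4)
def topdisc(z,h,near,rad=.06,tol=.004):
    P=pts(z);m=(abs(P[...,2]-h)<tol)&(np.hypot(P[...,0]-near[0],P[...,1]-near[1])<rad)
    cs=cv2.findContours(m.astype(np.uint8),0,1)[0]
    if not cs: return None
    c=max(cs,key=cv2.contourArea)[:,0]
    w=np.array([ray(z,u,v,h) for u,v in c]);return fit(w),P[m].mean(0).round(4),m.sum()
def pair(fn,*ns):
    cv2.imwrite(f'pics/{fn}.png',np.hstack([cv2.resize(cv2.imread(f'pics/{n}.png'),(400,300)) for n in ns]))
E
python3 - <<'E'
from h import *
print(bot.get_obs()['tcp_pos'])
cap('wrist','w4');cap('scene','s4');pair('ws4','w4','s4')
z=load('w4');print('can',topdisc(z,.170,(.637,.106)));print('tin',topdisc(z,.178,(.635,-.042)))
E
```

```text
[0.61974263 0.11252081 0.26050651]
can ((array([0.6379, 0.1072]), np.float64(0.0292)), array([0.6372, 0.1072, 0.17  ]), np.int64(5476))
tin ((array([ 0.6368, -0.0421]), np.float64(0.0296)), array([ 0.6361, -0.0421,  0.1779]), np.int64(5994))
```

View pics/ws4.png

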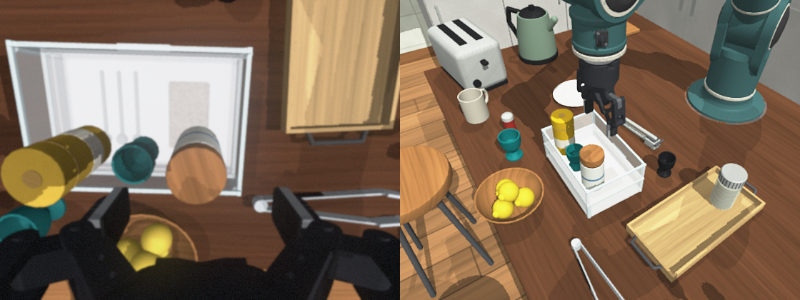

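The jar stands on the tray and the bin is otherwise as it was. The canister measures (0.637, 0.107), top 0.170, and the tin (0.636, -0.042). I'll move onto the canister.

Request:
{"name": "apply_moves", "arguments": {"steps": [[[1.7, -0.5, 0], 0], [[0, 0, 0], 0], [[0, 0, -3], 0], [[0, 0, -3], 0], [[0, 0, -2], 0], [[0, 0, 0], 0]]}}

```text
clock: 11.38
tcp_pos: [0.6331, 0.1124, 0.1805]
tool_rot: [[-0.0, -1.0, -0.008], [0.001, -0.008, 1.0], [-1.0, 0.0, 0.001]]
wrist_force: [-0.8, 0.2, -0.4]
opening: 0.995
```

Request:
{"name": "apply_moves", "arguments": {"steps": [[[0.4, -0.5, 0], 0], [[0, 0, -1], 0], [[0, 0, 0], 0]]}}

```text
clock: 11.75
tcp_pos: [0.6378, 0.1077, 0.1725]
tool_rot: [[0.003, -1.0, -0.008], [0.001, -0.008, 1.0], [-1.0, -0.003, 0.001]]
wrist_force: [0.5, -0.6, -0.4]
opening: 0.996
```

Request:
{"name": "apply_moves", "arguments": {"steps": [[[0, -0.1, -1.5], 0], [[0, 0, -1], 0], [[0, 0, 0], 0], [[0, 0, 0], 0]]}}

```text
clock: 12.25
tcp_pos: [0.6377, 0.1066, 0.1456]
tool_rot: [[0.002, -1.0, -0.008], [0.001, -0.008, 1.0], [-1.0, -0.002, 0.001]]
wrist_force: [0.7, 0.3, -0.4]
opening: 1.0
```

Request:
{"name": "apply_moves", "arguments": {"steps": [[[0, 0, 0], 0], [[0, 0, 0], 0], [[0, 0, 0], 0], [[0, 0, 0], 0], [[0, 0, 0], 0]], "hand": 5.0, "newtons": 40}}

```text
clock: 12.88
tcp_pos: [0.6379, 0.1067, 0.1462]
tool_rot: [[0.003, -1.0, -0.008], [0.002, -0.008, 1.0], [-1.0, -0.003, 0.002]]
wrist_force: [-1.4, 0.2, -1.5]
opening: 0.691
```

Request:
{"name": "apply_moves", "arguments": {"steps": [[[0, 0, 1], 0], [[0, 0, 2], 0], [[0, 0, 3], 0], [[0, 0, 3], 0], [[0, 0, 2], 0], [[0, 0, 0], 0]]}}

```text
clock: 13.62
tcp_pos: [0.6377, 0.1064, 0.2658]
tool_rot: [[0.006, -1.0, -0.008], [0.002, -0.008, 1.0], [-1.0, -0.006, 0.002]]
wrist_force: [0.0, 0.1, -3.6]
opening: 0.694
```

Request:
{"name": "apply_moves", "arguments": {"steps": [[[-0.7, 2, 0], 0], [[-1.2, 3.5, 0], 0], [[-1.5, 4, 0], 0], [[-1.5, 4, 0], 0], [[-1.5, 4, 0], 0], [[-0.8, 2.2, 0], 0], [[0, 0, 0], 0]]}}

```text
clock: 14.5
tcp_pos: [0.5577, 0.3132, 0.2618]
tool_rot: [[-0.0, -1.0, -0.011], [0.001, -0.011, 1.0], [-1.0, 0.0, 0.001]]
wrist_force: [-0.2, -0.5, -3.8]
opening: 0.694
```

Request:
{"name": "apply_moves", "arguments": {"steps": [[[0.2, 0.5, -1], 0], [[0, 0, -3], 0], [[0, 0, -4], 0], [[0, 0, -3], 0], [[0, 0, -2], 0], [[0, 0, -1], 0], [[0, 0, 0], 0]]}}

```text
clock: 15.38
tcp_pos: [0.5599, 0.3148, 0.1126]
tool_rot: [[-0.003, -1.0, -0.006], [-0.003, -0.006, 1.0], [-1.0, 0.003, -0.003]]
wrist_force: [0.3, 0.1, -3.6]
opening: 0.694
```

```bash
python3 - <<'E'
from h import *
print(bot.get_obs()['tcp_pos'])
cap('wrist','w5');cap('scene','s5');pair('ws5','w5','s5')
E
```

```text
[0.55985036 0.31480198 0.11260397]
```

View pics/ws5.png

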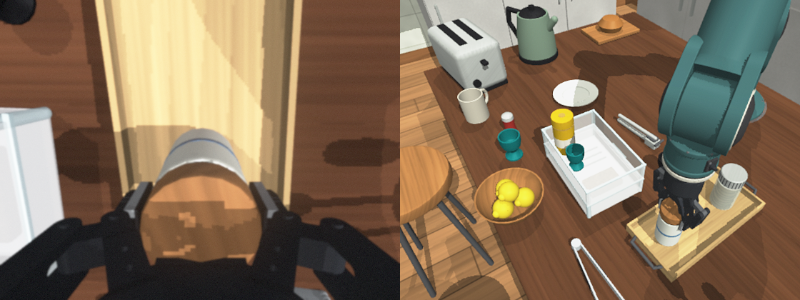

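The canister is centred over the tray floor, so I'll lower it.

Request:
{"name": "apply_moves", "arguments": {"steps": [[[0, 0.4, -0.7], 0], [[0, 0, -0.3], 0], [[0, 0, -0.2], 0], [[0, 0, -0.2], 0], [[0, 0, -0.1], 0], [[0, 0, 0], 0]]}}

```text
clock: 16.23
tcp_pos: [0.5611, 0.3201, 0.0997]
tool_rot: [[0.001, -1.0, -0.006], [0.0, -0.006, 1.0], [-1.0, -0.001, 0.0]]
wrist_force: [0.3, 0.4, -3.3]
opening: 0.693
```

Request:
{"name": "apply_moves", "arguments": {"steps": [[[0, 0, -0.15], 0], [[0, 0, -0.15], 0], [[0, 0, -0.15], 0], [[0, 0, -0.1], 0], [[0, 0, 0], 0]]}}

```text
clock: 16.85
tcp_pos: [0.5621, 0.3205, 0.0983]
tool_rot: [[0.004, -1.0, -0.006], [0.002, -0.006, 1.0], [-1.0, -0.004, 0.002]]
wrist_force: [0.5, 0.4, -2.8]
opening: 0.694
```

It's in contact: it stopped at 0.0983 against an expected 0.098. Releasing and retreating.

Request:
{"name": "apply_moves", "arguments": {"steps": [[[0, 0, 0], 0], [[0, 0, 0], 0], [[0, 0, 0], 0], [[0, 0, 0], 0]], "hand": 8.5}}

```text
clock: 17.35
tcp_pos: [0.5626, 0.3207, 0.0985]
tool_rot: [[0.005, -1.0, -0.006], [0.003, -0.006, 1.0], [-1.0, -0.005, 0.002]]
wrist_force: [-0.1, -0.3, 0.7]
opening: 0.994
```

Request:
{"name": "apply_moves", "arguments": {"steps": [[[0, 0, 2], 0], [[0, 0, 4], 0], [[0, 0, 5], 0], [[0, 0, 4], 0], [[0.5, -4, 1], 0], [[1, -5.5, 0], 0], [[1, -5.5, 0], 0], [[1, -5.5, 0], 0]]}}

```text
clock: 18.35
tcp_pos: [0.5967, 0.1144, 0.2752]
tool_rot: [[0.012, -1.0, -0.013], [0.008, -0.013, 1.0], [-1.0, -0.012, 0.008]]
wrist_force: [0.8, 1.0, 0.2]
opening: 0.99
```

Request:
{"name": "apply_moves", "arguments": {"steps": [[[1, -4.5, 0], 0], [[1, -4.5, 0], 0], [[1, -3, 0], 0], [[0.5, -1.5, 0], 0], [[0, 0, 0], 0], [[0, 0, 0], 0]]}}

```text
clock: 19.1
tcp_pos: [0.6323, -0.028, 0.283]
tool_rot: [[0.019, -1.0, -0.009], [0.009, -0.009, 1.0], [-1.0, -0.019, 0.009]]
wrist_force: [-0.0, 0.8, -0.1]
opening: 0.993
```

Request:
{"name": "apply_moves", "arguments": {"steps": [[[0.4, -1.4, 0], 0], [[0, 0, 0], 0], [[0, 0, 0], 0]]}}

```text
clock: 19.48
tcp_pos: [0.6365, -0.0404, 0.2831]
tool_rot: [[0.019, -1.0, -0.012], [0.01, -0.012, 1.0], [-1.0, -0.019, 0.009]]
wrist_force: [0.5, 0.9, -0.0]
opening: 0.993
```

```bash
python3 - <<'E'
from h import *
print(bot.get_obs()['tcp_pos'],bot.get_obs()['tool_rot'].round(3))
cap('wrist','w6');cap('scene','s6');cap('top','t6');pair('ws6','w6','t6')
z=load('w6');print('tin',topdisc(z,.178,(.635,-.042)))
z=load('t6')
print('jar',topdisc(z,.124,(.364,.312)),'can',topdisc(z,.122,(.562,.32)))
E
```

```text
[ 0.63646373 -0.0404446   0.28309617] [[ 0.019 -1.    -0.012]
 [ 0.01  -0.012  1.   ]
 [-1.    -0.019  0.009]]
tin ((array([ 0.6371, -0.0439]), np.float64(0.0292)), array([ 0.6363, -0.044 ,  0.1781]), np.int64(5193))
jar ((array([0.364, 0.312]), np.float64(0.0298)), array([0.3641, 0.312 , 0.1245]), np.int64(632)) can ((array([0.5616, 0.3219]), np.float64(0.029)), array([0.5614, 0.3218, 0.1223]), np.int64(541))
```

View pics/ws6.png

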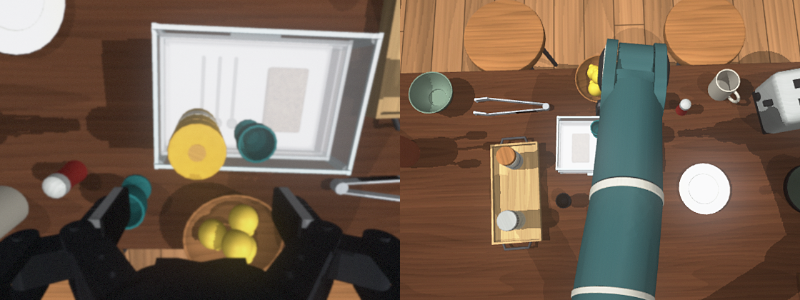

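The jar and canister both stand on the tray where I put them. The tin measures (0.6365, -0.043), so I'll descend onto it.

Request:
{"name": "apply_moves", "arguments": {"steps": [[[0, -0.3, -2], 0], [[0, 0, -4], 0], [[0, 0, -3], 0], [[0, 0, -1], 0], [[0, 0, 0], 0], [[0, 0, 0], 0]]}}

```text
clock: 20.38
tcp_pos: [0.6374, -0.0429, 0.1831]
tool_rot: [[0.023, -1.0, -0.013], [0.01, -0.012, 1.0], [-1.0, -0.023, 0.01]]
wrist_force: [0.4, -0.2, 0.3]
opening: 0.993
```

Request:
{"name": "apply_moves", "arguments": {"steps": [[[0, 0, -2], 0], [[0, 0, -1], 0], [[0, 0, 0], 0], [[0, 0, 0], 0]]}}

```text
clock: 20.88
tcp_pos: [0.638, -0.0429, 0.1529]
tool_rot: [[0.025, -1.0, -0.013], [0.01, -0.013, 1.0], [-1.0, -0.025, 0.01]]
wrist_force: [0.2, -1.0, 0.7]
opening: 0.995
```

Request:
{"name": "apply_moves", "arguments": {"steps": [[[-0.1, 0, -0.4], 0], [[0, 0, 0], 0], [[0, 0, 0], 0], [[0, 0, 0], 0], [[0, 0, 0], 0], [[0, 0, 0], 0]], "hand": 5.0}}

```text
clock: 21.62
tcp_pos: [0.637, -0.0429, 0.1491]
tool_rot: [[0.025, -1.0, -0.013], [0.01, -0.012, 1.0], [-1.0, -0.025, 0.01]]
wrist_force: [0.1, -0.4, -2.1]
opening: 0.694
```

Request:
{"name": "apply_moves", "arguments": {"steps": [[[0, 0, 1], 0], [[0, 0, 2], 0], [[0, 0, 3], 0], [[0, 0, 3], 0], [[0, 0, 2], 0], [[0, 0, 0], 0]]}}

```text
clock: 22.38
tcp_pos: [0.6368, -0.0431, 0.2658]
tool_rot: [[0.027, -1.0, -0.012], [0.01, -0.012, 1.0], [-1.0, -0.027, 0.01]]
wrist_force: [-0.9, -1.4, -2.8]
opening: 0.693
```

Request:
{"name": "apply_moves", "arguments": {"steps": [[[-1, 2, 0], 0], [[-2, 4, 0], 0], [[-2.5, 5, 0], 0], [[-2.5, 5, 0], 0], [[-2.5, 5, 0], 0], [[-2.5, 5, 0], 0], [[-2, 4, 0], 0], [[-1, 2, 0], 0]]}}

```text
clock: 23.38
tcp_pos: [0.4633, 0.2888, 0.2594]
tool_rot: [[0.019, -1.0, -0.015], [0.008, -0.015, 1.0], [-1.0, -0.019, 0.007]]
wrist_force: [-0.8, 0.5, -2.9]
opening: 0.69
```

Request:
{"name": "apply_moves", "arguments": {"steps": [[[0, 0, 0], 0], [[0, 0, 0], 0]]}}

```text
clock: 23.62
tcp_pos: [0.4608, 0.2906, 0.2581]
tool_rot: [[0.017, -1.0, -0.019], [0.007, -0.019, 1.0], [-1.0, -0.018, 0.007]]
wrist_force: [0.8, -1.2, -1.1]
opening: 0.698
```

Request:
{"name": "apply_moves", "arguments": {"steps": [[[0.1, 2.5, 0], 0], [[0, 0, -2], 0], [[0, 0, -4], 0], [[0, 0, -4], 0], [[0, 0, -3], 0], [[0, 0, -1], 0], [[0, 0, 0], 0]]}}

```text
clock: 24.5
tcp_pos: [0.4637, 0.317, 0.1141]
tool_rot: [[0.019, -1.0, -0.014], [0.008, -0.014, 1.0], [-1.0, -0.019, 0.008]]
wrist_force: [-0.2, 0.3, -1.6]
opening: 0.691
```

```bash
python3 - <<'E'
from h import *
print(bot.get_obs()['tcp_pos'])
cap('wrist','w7');cap('scene','s7');pair('ws7','w7','s7')
E
```

```text
[0.46373666 0.31704281 0.11410126]
```

View pics/ws7.png

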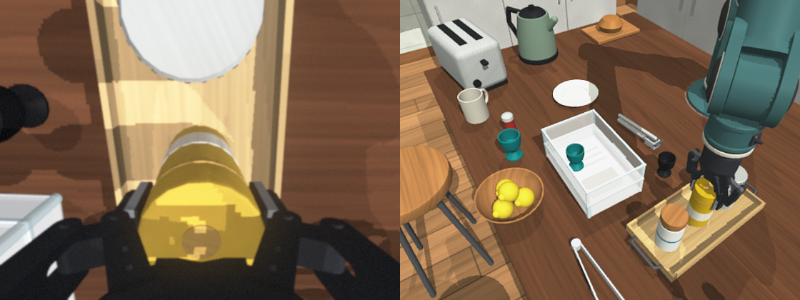

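The tin is between the jar and the canister and centred over the tray floor. Lowering it.

Request:
{"name": "apply_moves", "arguments": {"steps": [[[0, 0, -0.6], 0], [[0, 0, -0.3], 0], [[0, 0, -0.2], 0], [[0, 0, -0.15], 0], [[0, 0, -0.1], 0], [[0, 0, 0], 0]]}}

```text
clock: 25.35
tcp_pos: [0.465, 0.318, 0.1029]
tool_rot: [[0.023, -1.0, -0.015], [0.011, -0.014, 1.0], [-1.0, -0.023, 0.011]]
wrist_force: [0.0, 0.5, -2.2]
opening: 0.696
```

Request:
{"name": "apply_moves", "arguments": {"steps": [[[0, 0, -0.1], 0], [[0, 0, 0], 0]]}}

```text
clock: 25.6
tcp_pos: [0.465, 0.3181, 0.1019]
tool_rot: [[0.023, -1.0, -0.015], [0.011, -0.014, 1.0], [-1.0, -0.023, 0.011]]
wrist_force: [-0.7, 0.1, -1.8]
opening: 0.694
```

Request:
{"name": "apply_moves", "arguments": {"steps": [[[0, 0, -0.15], 0], [[0, 0, -0.1], 0], [[0, 0, -0.1], 0], [[0, 0, 0], 0]]}}

```text
clock: 26.1
tcp_pos: [0.4659, 0.3182, 0.1011]
tool_rot: [[0.025, -1.0, -0.014], [0.013, -0.014, 1.0], [-1.0, -0.025, 0.012]]
wrist_force: [0.0, -0.2, -1.8]
opening: 0.695
```

In contact at 0.101, as expected. Releasing, then moving over the cup.

Request:
{"name": "apply_moves", "arguments": {"steps": [[[0, 0, 0], 0], [[0, 0, 0], 0], [[0, 0, 0], 0], [[0, 0, 0], 0]], "hand": 8.5}}

```text
clock: 26.6
tcp_pos: [0.4661, 0.3183, 0.101]
tool_rot: [[0.025, -1.0, -0.014], [0.013, -0.014, 1.0], [-1.0, -0.025, 0.012]]
wrist_force: [-0.2, -0.3, -0.2]
opening: 0.996
```

Request:
{"name": "apply_moves", "arguments": {"steps": [[[0, 0, 2], 0], [[0, 0, 4], 0], [[0, 0, 4], 0], [[0, 0, 3], 0], [[2, -4, 0], 0], [[3, -5, 0], 0], [[3, -5, 0], 0], [[3, -5, 0], 0]]}}

```text
clock: 27.6
tcp_pos: [0.5759, 0.1272, 0.2357]
tool_rot: [[0.025, -0.999, -0.023], [0.014, -0.023, 1.0], [-1.0, -0.026, 0.014]]
wrist_force: [-0.0, 0.9, 1.8]
opening: 0.995
```

Request:
{"name": "apply_moves", "arguments": {"steps": [[[2.5, -4, 0], 0], [[1.5, -2.5, 0], 0], [[0.5, -1, 0], 0], [[0, 0, 0], 0], [[0, 0, 0], 0]]}}

```text
clock: 28.22
tcp_pos: [0.6226, 0.0467, 0.2352]
tool_rot: [[0.025, -1.0, -0.019], [0.014, -0.019, 1.0], [-1.0, -0.025, 0.013]]
wrist_force: [-0.9, -0.1, -0.2]
opening: 0.995
```

```bash
python3 - <<'E'
from h import *
print(bot.get_obs()['tcp_pos'],bot.get_obs()['tool_rot'].round(3))
cap('wrist','w8');cap('scene','s8');cap('top','t8');pair('ws8','w8','s8')
z=load('t8')
print('jar',topdisc(z,.124,(.364,.312)),'can',topdisc(z,.122,(.562,.32)),'tin',topdisc(z,.130,(.465,.318)))
for n in('w8','s8'):
    z=load(n);P=pts(z);h=cv2.cvtColor(z['im'],cv2.COLOR_RGB2HSV)
    k=(h[...,0]>75)&(h[...,0]<105)&(h[...,1]>80)&(abs(P[...,2]-.117)<.004)&(np.hypot(P[...,0]-.645,P[...,1]-.031)<.05)
    q=P[k];print(n,len(q),fit(q),q.min(0),q.max(0))
E
```

```text
[0.62264916 0.04668024 0.23524378] [[ 0.025 -1.    -0.019]
 [ 0.014 -0.019  1.   ]
 [-1.    -0.025  0.013]]
jar ((array([0.3639, 0.3122]), np.float64(0.0299)), array([0.3638, 0.3119, 0.1244]), np.int64(642)) can ((array([0.5618, 0.3221]), np.float64(0.0289)), array([0.5617, 0.3219, 0.1223]), np.int64(543)) tin ((array([0.466 , 0.3186]), np.float64(0.0289)), array([0.4661, 0.3185, 0.1305]), np.int64(558))
w8 830 (array([0.6447, 0.0314]), np.float64(0.0226)) [0.62052951 0.00805186 0.11304727] [0.66925555 0.05464729 0.11991094]
s8 155 (array([0.6464, 0.032 ]), np.float64(0.0227)) [0.62336709 0.00848336 0.11310428] [0.67101808 0.0557651  0.12098547]
```

View pics/ws8.png

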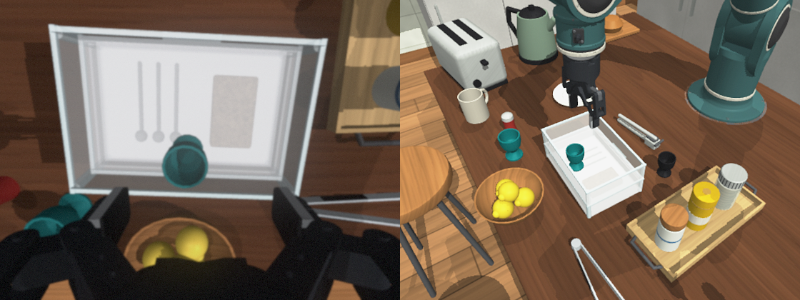

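All three containers stand on the tray, and the cup is unmoved at (0.645, 0.0315). I'll descend on it.

Request:
{"name": "apply_moves", "arguments": {"steps": [[[2.2, -1.5, 0], 0], [[0, 0, 0], 0], [[0, 0, -2], 0], [[0, 0, -2], 0], [[0, 0, -1], 0], [[0, 0, 0], 0], [[0, 0, 0], 0]]}}

```text
clock: 29.25
tcp_pos: [0.6441, 0.0364, 0.1858]
tool_rot: [[0.027, -0.999, -0.025], [0.016, -0.025, 1.0], [-1.0, -0.027, 0.015]]
wrist_force: [0.0, 0.2, -0.4]
opening: 0.992
```

Request:
{"name": "apply_moves", "arguments": {"steps": [[[0.1, -0.5, -1], -0.02], [[0, 0, -2], 0], [[0, 0, -2], 0], [[0, 0, 0], 0], [[0, 0, 0], 0]]}}

```text
clock: 29.88
tcp_pos: [0.645, 0.0308, 0.1326]
tool_rot: [[0.027, -1.0, -0.003], [0.015, -0.003, 1.0], [-1.0, -0.028, 0.015]]
wrist_force: [0.8, 0.1, 0.8]
opening: 0.996
```

Request:
{"name": "apply_moves", "arguments": {"steps": [[[0, 0.05, -1], 0], [[0, 0, -0.7], 0], [[0, 0, -0.5], 0], [[0, 0, 0], 0], [[0, 0, 0], 0]]}}

```text
clock: 30.5
tcp_pos: [0.6455, 0.0314, 0.11]
tool_rot: [[0.029, -1.0, -0.003], [0.015, -0.003, 1.0], [-0.999, -0.029, 0.015]]
wrist_force: [0.2, 0.1, -0.2]
opening: 0.995
```

```bash
python3 - <<'E'
from h import *
print(bot.get_obs()['tcp_pos'])
cap('wrist','w9');cap('scene','s9')
a=cv2.imread('pics/s9.png')[150:290,150:337];cv2.imwrite('pics/ws9.png',np.hstack([cv2.resize(cv2.imread('pics/w9.png'),(400,300)),cv2.resize(a,(400,300))]))
E
```

```text
[0.6455075  0.0313961  0.10998526]
```

View pics/ws9.png

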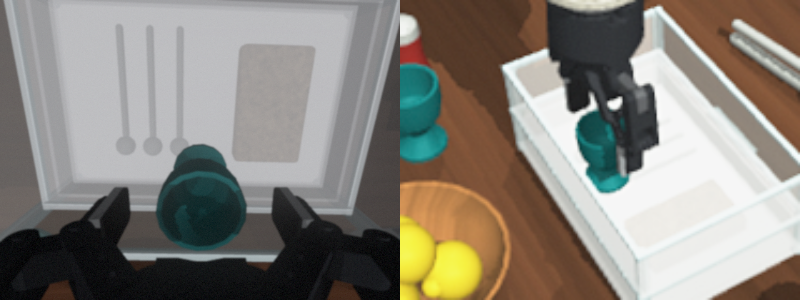

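The cup rim sits between the pads. Closing gently.

Request:
{"name": "apply_moves", "arguments": {"steps": [[[0, 0, 0], 0], [[0, 0, 0], 0], [[0, 0, 0], 0], [[0, 0, 0], 0], [[0, 0, 0], 0], [[0, 0, 0], 0]], "hand": 4.2, "newtons": 25}}

```text
clock: 31.35
tcp_pos: [0.646, 0.0315, 0.1109]
tool_rot: [[0.03, -1.0, -0.003], [0.016, -0.003, 1.0], [-0.999, -0.03, 0.016]]
wrist_force: [0.6, 0.3, 0.5]
opening: 0.563
```

Request:
{"name": "apply_moves", "arguments": {"steps": [[[0, 0, 1], 0], [[0, 0, 2], 0], [[0, 0, 3], 0], [[0, 0, 2], 0], [[0, 0, 1], 0], [[0, 0, 0], 0]]}}

```text
clock: 32.1
tcp_pos: [0.6461, 0.0313, 0.209]
tool_rot: [[0.033, -0.999, -0.003], [0.016, -0.003, 1.0], [-0.999, -0.033, 0.016]]
wrist_force: [-0.5, -0.4, -1.3]
opening: 0.557
```

```bash
python3 - <<'E'
from h import *
print(bot.get_obs()['tcp_pos'])
cap('wrist','w10');cap('scene','s10')
a=cv2.imread('pics/s10.png')[110:250,150:337];cv2.imwrite('pics/ws10.png',np.hstack([cv2.resize(cv2.imread('pics/w10.png'),(400,300)),cv2.resize(a,(400,300))]))
E
```

```text
[0.6461     0.03131571 0.2090428 ]
```

View pics/ws10.png

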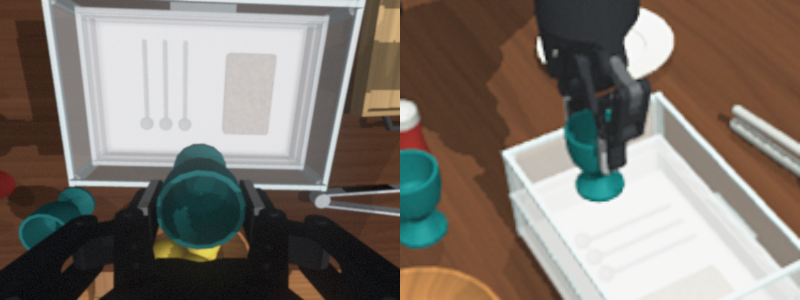

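The cup is held upright. I'll carry it to the plate.

Request:
{"name": "apply_moves", "arguments": {"steps": [[[-1, -2, 0], 0], [[-2, -3.5, 0], 0], [[-2.5, -4.5, 0], 0], [[-2.5, -4.5, 0], 0], [[-2.5, -4.5, 0], 0], [[-2.5, -4.5, 0], 0], [[-2.5, -4.5, 0], 0], [[-1.5, -2.5, 0], 0]]}}

```text
clock: 33.2
tcp_pos: [0.4626, -0.285, 0.2019]
tool_rot: [[0.022, -1.0, -0.002], [0.016, -0.001, 1.0], [-1.0, -0.022, 0.016]]
wrist_force: [0.9, 0.0, -1.0]
opening: 0.563
```

Request:
{"name": "apply_moves", "arguments": {"steps": [[[-0.5, -1, 0], 0], [[0, 0, 0], 0], [[0, 0, 0], 0]]}}

```text
clock: 33.58
tcp_pos: [0.4556, -0.2961, 0.2009]
tool_rot: [[0.02, -1.0, 0.002], [0.017, 0.002, 1.0], [-1.0, -0.02, 0.017]]
wrist_force: [0.3, 0.2, -0.9]
opening: 0.562
```

```bash
python3 - <<'E'
from h import *
print(bot.get_obs()['tcp_pos'],bot.get_obs()['tool_rot'].round(3))
cap('wrist','w11');cap('scene','s11');pair('ws11','w11','s11')
for n in('w11','s11'):
    z=load(n);P=pts(z)
    # cup rim
    h=cv2.cvtColor(z['im'],cv2.COLOR_RGB2HSV);T=bot.get_obs()['tcp_pos']
    k=(h[...,0]>75)&(h[...,0]<105)&(h[...,1]>80)&(np.hypot(P[...,0]-T[0],P[...,1]-T[1])<.05)
    q=P[k];print(n,np.percentile(q[:,2],[1,50,99]))
E
```

```text
[ 0.45563376 -0.29609489  0.2009208 ] [[ 0.02  -1.     0.002]
 [ 0.017  0.002  1.   ]
 [-1.    -0.02   0.017]]
w11 [0.14910566 0.19372383 0.27430194]
s11 [0.14488742 0.18556401 0.22235457]
```

View pics/ws11.png

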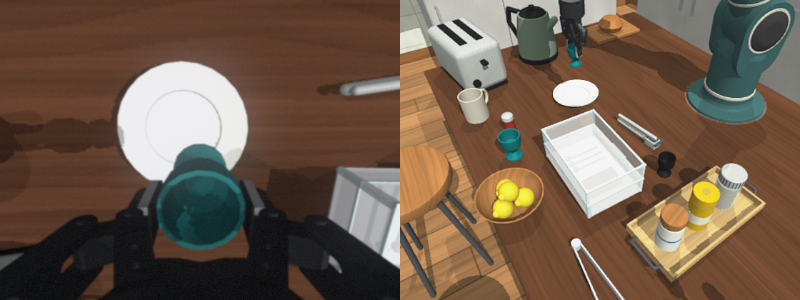

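```bash
python3 - <<'E'
from h import *
for n in('w11','s11','top0'):
    z=load(n);P=pts(z);h=cv2.cvtColor(z['im'],cv2.COLOR_RGB2HSV)
    k=(h[...,1]<60)&(h[...,2]>140)&(abs(P[...,2]-.01)<.02)&(np.hypot(P[...,0]-.4515,P[...,1]+.316)<.11)
    c=max(cv2.findContours(k.astype(np.uint8),0,1)[0],key=cv2.contourArea)[:,0]
    w=np.array([ray(z,u,v,.016) for u,v in c]);f=fit(w)
    for _ in range(6):
        r=np.hypot(*(w[:,:2]-f[0]).T);w2=w[(abs(r-.085)<.005)]; f=fit(w2)
    print(n,len(w),len(w2),f)
E
```

```text
w11 549 413 (array([ 0.4519, -0.3165]), np.float64(0.0844))
s11 148 148 (array([ 0.4523, -0.3163]), np.float64(0.0841))
top0 203 203 (array([ 0.4519, -0.3155]), np.float64(0.0843))
```

Three views agree that the plate centre is at (0.452, -0.316).

Request:
{"name": "apply_moves", "arguments": {"steps": [[[-0.3, -2, 0], 0], [[0, 0, 0], 0], [[0, 0, -2], 0], [[0, 0, -3], 0], [[0, 0, -3], 0], [[0, 0, -2], 0], [[0, 0, 0], 0], [[0, 0, 0], 0]]}}

```text
clock: 34.67
tcp_pos: [0.4577, -0.3087, 0.0991]
tool_rot: [[0.023, -1.0, -0.01], [0.019, -0.009, 1.0], [-1.0, -0.023, 0.018]]
wrist_force: [0.1, -0.4, -2.0]
opening: 0.561
```

Request:
{"name": "apply_moves", "arguments": {"steps": [[[-0.6, -0.7, 0], 0], [[0, 0, -1], 0], [[0, 0, -1], 0], [[0, 0, 0], 0], [[0, 0, 0], 0]]}}

```text
clock: 35.3
tcp_pos: [0.452, -0.3164, 0.0793]
tool_rot: [[0.025, -1.0, -0.01], [0.018, -0.009, 1.0], [-1.0, -0.025, 0.017]]
wrist_force: [0.0, -0.0, -0.6]
opening: 0.562
```

Request:
{"name": "apply_moves", "arguments": {"steps": [[[0, 0, -0.7], 0], [[0, 0, -0.4], 0], [[0, 0, -0.2], 0], [[0, 0, -0.15], 0], [[0, 0, 0], 0]]}}

```text
clock: 35.92
tcp_pos: [0.4522, -0.3163, 0.0639]
tool_rot: [[0.025, -1.0, -0.01], [0.018, -0.01, 1.0], [-1.0, -0.025, 0.017]]
wrist_force: [-0.5, 0.2, -1.0]
opening: 0.561
```

Request:
{"name": "apply_moves", "arguments": {"steps": [[[0, 0, -0.1], 0], [[0, 0, -0.1], 0], [[0, 0, 0], 0]]}}

```text
clock: 36.3
tcp_pos: [0.4523, -0.3164, 0.062]
tool_rot: [[0.026, -1.0, -0.01], [0.017, -0.01, 1.0], [-1.0, -0.026, 0.017]]
wrist_force: [-0.1, -0.1, -2.1]
opening: 0.56
```

Request:
{"name": "apply_moves", "arguments": {"steps": [[[0, 0, -0.1], 0], [[0, 0, -0.1], 0], [[0, 0, 0], 0]]}}

```text
clock: 36.67
tcp_pos: [0.4532, -0.3166, 0.0622]
tool_rot: [[0.028, -1.0, -0.01], [0.017, -0.01, 1.0], [-0.999, -0.028, 0.017]]
wrist_force: [-0.8, 0.2, -0.4]
opening: 0.557
```

```bash
python3 - <<'E'
from h import *
print(bot.get_obs()['tcp_pos'],bot.get_obs()['wrist_force'])
cap('wrist','w12');cap('scene','s12')
a=cv2.imread('pics/s12.png')[40:166,160:328];cv2.imwrite('pics/ws12.png',np.hstack([cv2.resize(cv2.imread('pics/w12.png'),(400,300)),cv2.resize(a,(400,300))]))
E
```

```text
[ 0.45315246 -0.31662118  0.06216577] [-0.84180379  0.15348375 -0.41052921]
```

View pics/ws12.png

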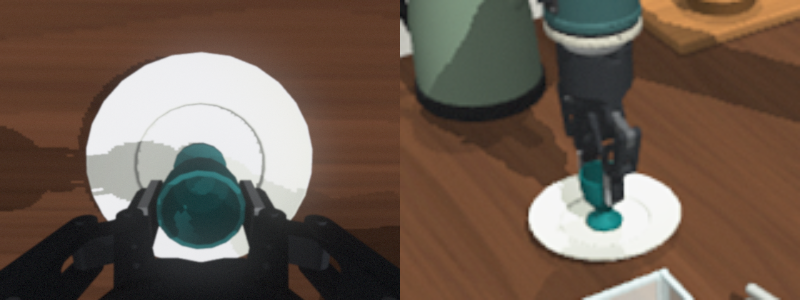

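The cup's foot is on the plate; the TCP stopped at 0.062 as predicted. Releasing.

Request:
{"name": "apply_moves", "arguments": {"steps": [[[0, 0, 0], 0], [[0, 0, 0], 0], [[0, 0, 0], 0], [[0, 0, 0], 0], [[0, 0, 0], 0]], "hand": 8.5}}

```text
clock: 37.4
tcp_pos: [0.453, -0.3169, 0.0616]
tool_rot: [[0.027, -1.0, -0.01], [0.017, -0.01, 1.0], [-0.999, -0.028, 0.017]]
wrist_force: [0.3, -0.2, 0.7]
opening: 0.994
```

Request:
{"name": "apply_moves", "arguments": {"steps": [[[0, 0, 1.5], 0], [[0, 0, 3], 0], [[0, 0, 4], 0], [[0, 0, 5], 0], [[0, 0, 5], 0], [[0, 0, 2], 0], [[0, 0, 0], 0], [[0, 0, 0], 0]]}}

```text
clock: 38.4
tcp_pos: [0.4511, -0.3166, 0.2792]
tool_rot: [[0.03, -1.0, -0.008], [0.015, -0.008, 1.0], [-0.999, -0.03, 0.015]]
wrist_force: [0.3, 0.5, -0.5]
opening: 0.995
```

```bash
python3 - <<'E'
from h import *
print(bot.get_obs()['tcp_pos'],bot.get_obs()['tool_rot'].round(3))
cap('wrist','w13');cap('scene','s13');pair('ws13','w13','s13')
for n in('w13','s13'):
    z=load(n);P=pts(z);h=cv2.cvtColor(z['im'],cv2.COLOR_RGB2HSV)
    k=(h[...,0]>75)&(h[...,0]<105)&(h[...,1]>80)&(abs(P[...,2]-.068)<.005)&(np.hypot(P[...,0]-.452,P[...,1]+.316)<.05)
    print(n,k.sum(),fit(P[k]))
E
```

```text
[ 0.451078   -0.31664082  0.27919393] [[ 0.03  -1.    -0.008]
 [ 0.015 -0.008  1.   ]
 [-0.999 -0.03   0.015]]
w13 337 (array([ 0.4523, -0.3169]), np.float64(0.0224))
s13 94 (array([ 0.4541, -0.3163]), np.float64(0.023))
```

View pics/ws13.png

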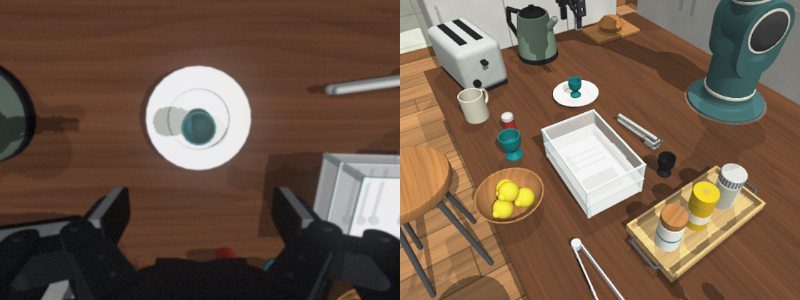

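The cup stands upright at (0.4525, -0.3167), within about 1 mm of the plate centre. Now I'll return the tin.

Request:
{"name": "apply_moves", "arguments": {"steps": [[[0, 3, 0], 0], [[0, 5, 0], 0], [[0, 6, 0], 0], [[0, 6, 0], 0], [[0, 6, 0], 0], [[0, 6, 0], 0], [[0, 6, 0], 0], [[0, 6, 0], 0]]}}

```text
clock: 39.5
tcp_pos: [0.4459, 0.1327, 0.2726]
tool_rot: [[0.02, -1.0, -0.0], [0.014, 0.0, 1.0], [-1.0, -0.02, 0.014]]
wrist_force: [1.3, -0.5, -0.1]
opening: 0.996
```

Request:
{"name": "apply_moves", "arguments": {"steps": [[[0, 5.5, 0], 0], [[0, 5, 0], 0], [[0, 4, 0], 0], [[0, 3, 0], 0], [[0, 0, 0], 0], [[0, 0, 0], 0]]}}

```text
clock: 40.25
tcp_pos: [0.4422, 0.3162, 0.2669]
tool_rot: [[0.011, -1.0, -0.005], [0.011, -0.005, 1.0], [-1.0, -0.011, 0.011]]
wrist_force: [0.5, -0.7, -0.6]
opening: 0.996
```

Request:
{"name": "apply_moves", "arguments": {"steps": [[[2.4, 0.3, 0], 0], [[0, 0, 0], 0], [[0, 0, 0], 0]]}}

```text
clock: 40.62
tcp_pos: [0.4667, 0.3164, 0.2662]
tool_rot: [[0.01, -1.0, -0.003], [0.009, -0.003, 1.0], [-1.0, -0.01, 0.009]]
wrist_force: [-0.8, -0.1, -0.3]
opening: 0.994
```

```bash
python3 - <<'E'
from h import *
print(bot.get_obs()['tcp_pos'],bot.get_obs()['tool_rot'].round(3))
cap('wrist','w14');z=load('w14')
print('jar',topdisc(z,.124,(.364,.312)),'can',topdisc(z,.122,(.562,.32)),'tin',topdisc(z,.130,(.465,.318)))
E
```

```text
[0.46670753 0.31641596 0.26622123] [[ 0.01  -1.    -0.003]
 [ 0.009 -0.003  1.   ]
 [-1.    -0.01   0.009]]
jar ((array([0.365 , 0.3109]), np.float64(0.0303)), array([0.3642, 0.3109, 0.1241]), np.int64(5965)) can ((array([0.5613, 0.3204]), np.float64(0.0294)), array([0.5608, 0.3204, 0.122 ]), np.int64(3035)) tin ((array([0.4662, 0.3174]), np.float64(0.0291)), array([0.4656, 0.3174, 0.1301]), np.int64(4134))
```

View pics/w14.png

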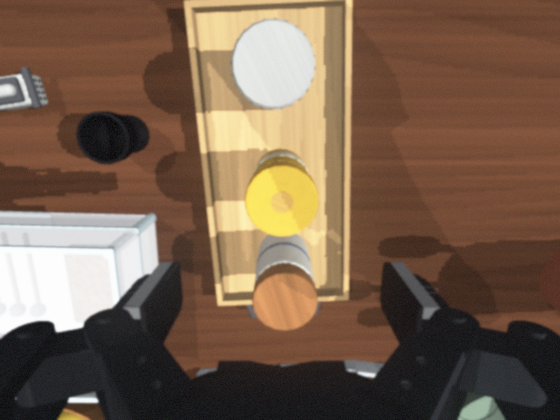

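The three stand in a row on the tray, with the tin at (0.466, 0.318). Descending on it.

Request:
{"name": "apply_moves", "arguments": {"steps": [[[0, 0.15, -3], 0], [[0, 0, -4], 0], [[0, 0, -4], 0], [[0, 0, -3], 0], [[0, 0, -1], 0], [[0, 0, 0], 0], [[0, 0, 0], 0]]}}

```text
clock: 41.55
tcp_pos: [0.4658, 0.3171, 0.1157]
tool_rot: [[0.014, -1.0, -0.002], [0.012, -0.002, 1.0], [-1.0, -0.014, 0.012]]
wrist_force: [0.9, -0.6, -0.5]
opening: 0.998
```

Request:
{"name": "apply_moves", "arguments": {"steps": [[[0, 0.1, -1], 0], [[0, 0, -0.5], 0], [[0, 0, 0], 0], [[0, 0, 0], 0]]}}

```text
clock: 42.05
tcp_pos: [0.4665, 0.3187, 0.1015]
tool_rot: [[0.016, -1.0, -0.002], [0.014, -0.002, 1.0], [-1.0, -0.016, 0.014]]
wrist_force: [0.0, 0.2, 1.0]
opening: 0.996
```

Request:
{"name": "apply_moves", "arguments": {"steps": [[[0, 0, 0], 0], [[0, 0, 0], 0], [[0, 0, 0], 0], [[0, 0, 0], 0], [[0, 0, 0], 0]], "hand": 5.0, "newtons": 40}}

```text
clock: 42.68
tcp_pos: [0.4667, 0.3187, 0.1018]
tool_rot: [[0.016, -1.0, -0.002], [0.014, -0.002, 1.0], [-1.0, -0.016, 0.014]]
wrist_force: [-0.5, -0.1, 0.1]
opening: 0.7
```

Request:
{"name": "apply_moves", "arguments": {"steps": [[[0, 0, 1], 0], [[0, 0, 2], 0], [[0, 0, 3], 0], [[0, 0, 4], 0], [[0, 0, 4], 0], [[0, 0, 2], 0], [[0, 0, 0], 0], [[0, 0, 0], 0]]}}

```text
clock: 43.68
tcp_pos: [0.4651, 0.3179, 0.2693]
tool_rot: [[0.016, -1.0, -0.003], [0.014, -0.002, 1.0], [-1.0, -0.016, 0.014]]
wrist_force: [-0.3, -0.4, -1.5]
opening: 0.695
```

Request:
{"name": "apply_moves", "arguments": {"steps": [[[1, -2, 0], 0], [[2, -4, 0], 0], [[2.5, -5, 0], 0], [[2.5, -5, 0], 0], [[2.5, -5, 0], 0], [[2.5, -5, 0], 0], [[2, -4, 0], 0], [[1, -2, 0], 0]]}}

```text
clock: 44.68
tcp_pos: [0.624, -0.0117, 0.2592]
tool_rot: [[0.002, -1.0, -0.008], [0.01, -0.008, 1.0], [-1.0, -0.002, 0.01]]
wrist_force: [-0.5, 0.9, -1.8]
opening: 0.698
```

Request:
{"name": "apply_moves", "arguments": {"steps": [[[0, 0, 0], 0], [[0, 0, 0], 0]]}}

```text
clock: 44.92
tcp_pos: [0.6234, -0.0129, 0.2566]
tool_rot: [[-0.001, -1.0, -0.006], [0.01, -0.006, 1.0], [-1.0, 0.001, 0.01]]
wrist_force: [0.7, 1.0, -2.5]
opening: 0.697
```

Request:
{"name": "apply_moves", "arguments": {"steps": [[[1.3, -2.8, 0], 0], [[0, 0, 0], 0], [[0, 0, 0], 0]]}}

```text
clock: 45.3
tcp_pos: [0.6357, -0.0374, 0.2555]
tool_rot: [[-0.003, -1.0, -0.011], [0.011, -0.011, 1.0], [-1.0, 0.003, 0.011]]
wrist_force: [-0.5, 0.5, -1.8]
opening: 0.696
```

Request:
{"name": "apply_moves", "arguments": {"steps": [[[0.1, -0.5, -1], 0], [[0, 0, -3], 0], [[0, 0, -3], 0], [[0, 0, -1], 0], [[0, 0, 0], 0], [[0, 0, 0], 0]]}}

```text
clock: 46.05
tcp_pos: [0.6362, -0.0401, 0.1731]
tool_rot: [[-0.002, -1.0, -0.014], [0.012, -0.014, 1.0], [-1.0, 0.002, 0.012]]
wrist_force: [-0.1, -0.2, -1.9]
opening: 0.694
```

```bash
python3 - <<'E'
from h import *
print(bot.get_obs()['tcp_pos'])
cap('wrist','w15');cap('scene','s15')
a=cv2.imread('pics/s15.png')[130:298,130:354];cv2.imwrite('pics/ws15.png',np.hstack([cv2.resize(cv2.imread('pics/w15.png'),(400,300)),cv2.resize(a,(400,300))]))
E
```

```text
[ 0.63621356 -0.04013347  0.1730741 ]
```

View pics/ws15.png

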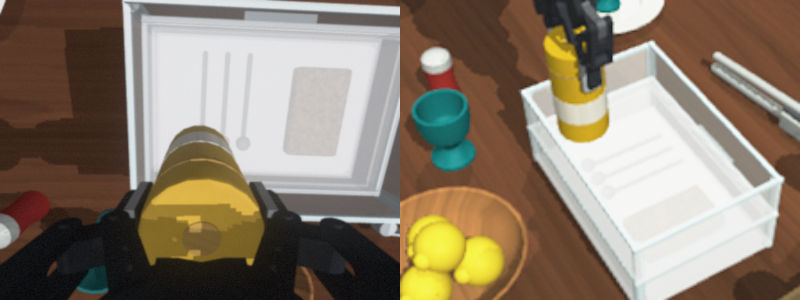

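The tin is inside the bin walls at its old spot. I'll correct y and lower it to about 0.150.

Request:
{"name": "apply_moves", "arguments": {"steps": [[[0.1, -0.3, -0.8], 0], [[0, 0, -0.6], 0], [[0, 0, -0.3], 0], [[0, 0, 0], 0]]}}

```text
clock: 46.65
tcp_pos: [0.6376, -0.0436, 0.1558]
tool_rot: [[-0.001, -1.0, -0.014], [0.012, -0.014, 1.0], [-1.0, 0.001, 0.012]]
wrist_force: [-0.1, -0.5, -3.8]
opening: 0.694
```

Request:
{"name": "apply_moves", "arguments": {"steps": [[[0, 0, -0.3], 0], [[0, 0, -0.15], 0], [[0, 0, -0.1], 0], [[0, 0, -0.1], 0], [[0, 0, 0], 0]]}}

```text
clock: 47.28
tcp_pos: [0.6383, -0.0435, 0.1505]
tool_rot: [[0.001, -1.0, -0.014], [0.012, -0.014, 1.0], [-1.0, -0.001, 0.012]]
wrist_force: [0.4, 0.2, -2.4]
opening: 0.696
```

Request:
{"name": "apply_moves", "arguments": {"steps": [[[0, 0, -0.1], 0], [[0, 0, -0.1], 0], [[0, 0, 0], 0]]}}

```text
clock: 47.65
tcp_pos: [0.6391, -0.0436, 0.1503]
tool_rot: [[0.004, -1.0, -0.014], [0.012, -0.014, 1.0], [-1.0, -0.004, 0.012]]
wrist_force: [0.9, 0.6, -3.2]
opening: 0.696
```

Request:
{"name": "apply_moves", "arguments": {"steps": [[[0, 0, 0], 0], [[0, 0, 0], 0], [[0, 0, 0], 0], [[0, 0, 0], 0]], "hand": 8.5}}

```text
clock: 48.15
tcp_pos: [0.6391, -0.0436, 0.1501]
tool_rot: [[0.004, -1.0, -0.014], [0.012, -0.014, 1.0], [-1.0, -0.004, 0.012]]
wrist_force: [0.4, -0.1, -0.2]
opening: 0.993
```

Request:
{"name": "apply_moves", "arguments": {"steps": [[[0, 0, 2], 0], [[0, 0, 4], 0], [[0, 0, 4], 0], [[0, 0, 2], 0], [[-1, 4, 0], 0], [[-1, 5, 0], 0], [[-1, 5, 0], 0], [[-1, 5, 0], 0]]}}

```text
clock: 49.15
tcp_pos: [0.5986, 0.1466, 0.2859]
tool_rot: [[0.013, -1.0, -0.006], [0.011, -0.006, 1.0], [-1.0, -0.013, 0.011]]
wrist_force: [-0.0, -0.3, 0.4]
opening: 0.993
```

Request:
{"name": "apply_moves", "arguments": {"steps": [[[-1, 5, 0], 0], [[-1, 4.5, 0], 0], [[-1, 3, 0], 0], [[0, 1.5, 0], 0], [[0, 0, 0], 0], [[0, 0, 0], 0]]}}

```text
clock: 49.9
tcp_pos: [0.5672, 0.293, 0.2937]
tool_rot: [[0.019, -1.0, -0.009], [0.014, -0.009, 1.0], [-1.0, -0.02, 0.014]]
wrist_force: [-0.6, 0.4, -0.1]
opening: 0.994
```

```bash
python3 - <<'E'
from h import *
print(bot.get_obs()['tcp_pos'],bot.get_obs()['tool_rot'].round(3))
cap('wrist','w16');cap('top','t16');pair('ws16','w16','t16')
z=load('w16');print('can',topdisc(z,.122,(.562,.32)))
z=load('t16');print('tin',topdisc(z,.178,(.636,-.042)),'start',topdisc(load('top0'),.178,(.636,-.042)))
E
```

```text
[0.56719021 0.29299623 0.29370156] [[ 0.019 -1.    -0.009]
 [ 0.014 -0.009  1.   ]
 [-1.    -0.02   0.014]]
can ((array([0.5623, 0.3203]), np.float64(0.0291)), array([0.5617, 0.3203, 0.1221]), np.int64(3327))
tin ((array([ 0.6367, -0.0424]), np.float64(0.0288)), array([ 0.6366, -0.0424,  0.1782]), np.int64(575)) start ((array([ 0.6361, -0.0418]), np.float64(0.0286)), array([ 0.6361, -0.042 ,  0.1782]), np.int64(580))
```

View pics/ws16.png

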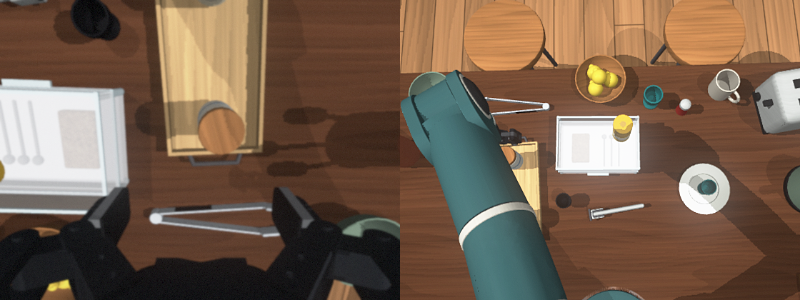

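The tin is back within about 1 mm of its start. The canister measures (0.562, 0.320), so I'll fetch it next.

Request:
{"name": "apply_moves", "arguments": {"steps": [[[-0.5, 2.8, 0], 0], [[0, 0, 0], 0], [[0, 0, -4], 0], [[0, 0, -4], 0], [[0, 0, -4], 0], [[0, 0, -2], 0], [[0, 0, 0], 0], [[0, 0, 0], 0]]}}

```text
clock: 51.0
tcp_pos: [0.5664, 0.3118, 0.1515]
tool_rot: [[0.023, -1.0, 0.003], [0.011, 0.003, 1.0], [-1.0, -0.023, 0.011]]
wrist_force: [-0.5, -0.1, 0.8]
opening: 0.993
```

Request:
{"name": "apply_moves", "arguments": {"steps": [[[-0.4, 0.85, 0], 0], [[0, 0, -0.5], 0], [[0, 0, 0], 0]]}}

```text
clock: 51.38
tcp_pos: [0.563, 0.3214, 0.1486]
tool_rot: [[0.026, -1.0, 0.003], [0.013, 0.003, 1.0], [-1.0, -0.025, 0.013]]
wrist_force: [0.2, -0.6, -0.4]
opening: 0.995
```

Request:
{"name": "apply_moves", "arguments": {"steps": [[[-0.1, -0.1, -2], 0], [[0, 0, -2], 0], [[0, 0, -1], 0], [[0, 0, 0], 0], [[0, 0, 0], 0]]}}

```text
clock: 52.0
tcp_pos: [0.5626, 0.3208, 0.0976]
tool_rot: [[0.027, -1.0, 0.003], [0.014, 0.003, 1.0], [-1.0, -0.027, 0.014]]
wrist_force: [0.7, 0.8, -0.1]
opening: 0.997
```

Request:
{"name": "apply_moves", "arguments": {"steps": [[[0, 0, 0], 0], [[0, 0, 0], 0], [[0, 0, 0], 0], [[0, 0, 0], 0], [[0, 0, 0], 0]], "hand": 5.0}}

```text
clock: 52.62
tcp_pos: [0.563, 0.3208, 0.0988]
tool_rot: [[0.028, -1.0, 0.003], [0.014, 0.003, 1.0], [-1.0, -0.028, 0.014]]
wrist_force: [-0.3, 0.8, -0.7]
opening: 0.69
```

Request:
{"name": "apply_moves", "arguments": {"steps": [[[0, 0, 1], 0], [[0, 0, 2], 0], [[0, 0, 3], 0], [[0, 0, 4], 0], [[0, 0, 4], 0], [[0, 0, 2], 0], [[0, 0, 0], 0], [[0, 0, 0], 0]]}}

```text
clock: 53.62
tcp_pos: [0.5621, 0.3205, 0.2718]
tool_rot: [[0.032, -0.999, 0.002], [0.017, 0.003, 1.0], [-0.999, -0.032, 0.017]]
wrist_force: [0.4, 0.4, -4.1]
opening: 0.689
```

Request:
{"name": "apply_moves", "arguments": {"steps": [[[0.6, -2, 0], 0], [[1.2, -3.5, 0], 0], [[1.5, -4.2, 0], 0], [[1.5, -4.2, 0], 0], [[1.4, -3.8, 0], 0], [[0.8, -2, 0], 0], [[0, 0, 0], 0], [[0, 0, 0], 0]]}}

```text
clock: 54.62
tcp_pos: [0.631, 0.1107, 0.2642]
tool_rot: [[0.021, -1.0, 0.005], [0.012, 0.006, 1.0], [-1.0, -0.021, 0.012]]
wrist_force: [0.2, 0.3, -3.8]
opening: 0.695
```

Request:
{"name": "apply_moves", "arguments": {"steps": [[[0.6, -0.4, -1], 0], [[0, 0, -3], 0], [[0, 0, -3], 0], [[0, 0, -1.5], 0], [[0, 0, 0], 0], [[0, 0, 0], 0]]}}

```text
clock: 55.38
tcp_pos: [0.6373, 0.109, 0.1753]
tool_rot: [[0.021, -1.0, 0.001], [0.012, 0.001, 1.0], [-1.0, -0.021, 0.012]]
wrist_force: [0.3, -0.8, -3.2]
opening: 0.69
```

Request:
{"name": "apply_moves", "arguments": {"steps": [[[0, 0, -0.3], 0], [[0, 0, 0], 0]]}}

```text
clock: 55.62
tcp_pos: [0.638, 0.1092, 0.1738]
tool_rot: [[0.023, -1.0, 0.001], [0.013, 0.001, 1.0], [-1.0, -0.023, 0.013]]
wrist_force: [-0.4, 1.2, -3.5]
opening: 0.697
```

Request:
{"name": "apply_moves", "arguments": {"steps": [[[0, -0.25, -0.8], 0], [[0, 0, -0.8], 0], [[0, 0, -0.4], 0], [[0, 0, -0.2], 0], [[0, 0, 0], 0]]}}

```text
clock: 56.25
tcp_pos: [0.638, 0.1064, 0.1503]
tool_rot: [[0.023, -1.0, 0.001], [0.013, 0.001, 1.0], [-1.0, -0.023, 0.013]]
wrist_force: [0.2, 0.9, -2.7]
opening: 0.695
```

Request:
{"name": "apply_moves", "arguments": {"steps": [[[0, 0, -0.15], 0], [[0, 0, -0.1], 0], [[0, 0, 0], 0]]}}

```text
clock: 56.62
tcp_pos: [0.6382, 0.1065, 0.148]
tool_rot: [[0.024, -1.0, 0.001], [0.013, 0.001, 1.0], [-1.0, -0.024, 0.013]]
wrist_force: [-0.2, -0.8, -3.8]
opening: 0.694
```

Request:
{"name": "apply_moves", "arguments": {"steps": [[[0, 0, -0.1], 0], [[0, 0, -0.1], 0], [[0, 0, 0], 0]]}}

```text
clock: 57.0
tcp_pos: [0.6387, 0.1065, 0.1469]
tool_rot: [[0.025, -1.0, 0.001], [0.013, 0.001, 1.0], [-1.0, -0.025, 0.013]]
wrist_force: [0.4, -0.2, -3.2]
opening: 0.689
```

Request:
{"name": "apply_moves", "arguments": {"steps": [[[0, 0, -0.1], 0], [[0, 0, 0], 0]]}}

```text
clock: 57.25
tcp_pos: [0.6391, 0.1066, 0.1468]
tool_rot: [[0.026, -1.0, 0.001], [0.013, 0.001, 1.0], [-1.0, -0.026, 0.013]]
wrist_force: [-0.4, 0.3, -3.5]
opening: 0.691
```

In contact at 0.1468. Releasing, then going for the jar at about (0.3645, 0.311).

Request:
{"name": "apply_moves", "arguments": {"steps": [[[0, 0, 0], 0], [[0, 0, 0], 0], [[0, 0, 0], 0], [[0, 0, 0], 0]], "hand": 8.5}}

```text
clock: 57.75
tcp_pos: [0.6394, 0.1067, 0.1469]
tool_rot: [[0.027, -1.0, 0.001], [0.014, 0.001, 1.0], [-1.0, -0.027, 0.014]]
wrist_force: [-0.2, 0.7, 0.1]
opening: 0.996
```

Request:
{"name": "apply_moves", "arguments": {"steps": [[[0, 0, 2], 0], [[0, 0, 4], 0], [[0, 0, 4], 0], [[0, 0, 1], 0], [[-3, 2, 0], 0], [[-5, 3.5, 0], 0], [[-5, 3.5, 0], 0], [[-5, 3.5, 0], 0]]}}

```text
clock: 58.75
tcp_pos: [0.4566, 0.2312, 0.2671]
tool_rot: [[0.032, -0.999, 0.007], [0.014, 0.007, 1.0], [-0.999, -0.032, 0.014]]
wrist_force: [0.9, 1.4, 0.7]
opening: 1.0
```

Request:
{"name": "apply_moves", "arguments": {"steps": [[[-4, 3, 0], 0], [[-3, 2.5, 0], 0], [[-1, 1, 0], 0], [[0, 0, 0], 0], [[0, 0, 0], 0]]}}

```text
clock: 59.38
tcp_pos: [0.3718, 0.2991, 0.2699]
tool_rot: [[0.035, -0.999, 0.003], [0.015, 0.003, 1.0], [-0.999, -0.035, 0.015]]
wrist_force: [0.4, 0.6, 0.9]
opening: 0.996
```

```bash
python3 - <<'E'
from h import *
print(bot.get_obs()['tcp_pos'],bot.get_obs()['tool_rot'].round(3))
cap('wrist','w17');cap('top','t17');cap('scene','s17');pair('ws17','w17','s17')
z=load('w17');print('jar',topdisc(z,.124,(.364,.312)))
for n in('top0','t17'):
  z=load(n);print('tin',topdisc(z,.178,(.636,-.042)),'can',topdisc(z,.170,(.637,.107)))
E
```

```text
[0.37180212 0.2990712  0.26986903] [[ 0.035 -0.999  0.003]
 [ 0.015  0.003  1.   ]
 [-0.999 -0.035  0.015]]
jar ((array([0.3641, 0.3106]), np.float64(0.0303)), array([0.3634, 0.3106, 0.124 ]), np.int64(4323))
tin ((array([ 0.6361, -0.0418]), np.float64(0.0286)), array([ 0.6361, -0.042 ,  0.1782]), np.int64(580)) can ((array([0.6374, 0.1088]), np.float64(0.0287)), array([0.6372, 0.1088, 0.1702]), np.int64(561))
tin ((array([ 0.6368, -0.0426]), np.float64(0.0287)), array([ 0.6364, -0.0425,  0.1782]), np.int64(574)) can ((array([0.6374, 0.1082]), np.float64(0.0288)), array([0.6373, 0.1081, 0.1703]), np.int64(571))
```

View pics/ws17.png

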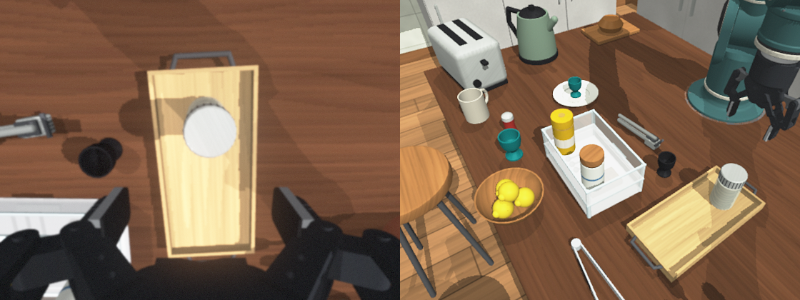

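The tin and canister are back within about 1 mm. The jar is at (0.364, 0.311).

Request:
{"name": "apply_moves", "arguments": {"steps": [[[-0.7, 1.2, 0], 0], [[0, 0, 0], 0], [[0, 0, -4], 0], [[0, 0, -4], 0], [[0, 0, -3], 0], [[0, 0, 0], 0], [[0, 0, 0], 0]]}}

```text
clock: 60.4
tcp_pos: [0.3653, 0.3123, 0.1583]
tool_rot: [[0.036, -0.999, 0.004], [0.016, 0.004, 1.0], [-0.999, -0.036, 0.016]]
wrist_force: [0.3, 0.1, 0.1]
opening: 0.998
```

Request:
{"name": "apply_moves", "arguments": {"steps": [[[-0.1, -0.1, -2], 0], [[0, 0, -2], 0], [[0, 0, -2], 0], [[0, 0, 0], 0], [[0, 0, 0], 0]]}}

```text
clock: 61.02
tcp_pos: [0.3677, 0.3141, 0.104]
tool_rot: [[0.044, -0.999, 0.004], [0.023, 0.005, 1.0], [-0.999, -0.044, 0.023]]
wrist_force: [1.2, 0.8, 0.1]
opening: 0.993
```

Request:
{"name": "apply_moves", "arguments": {"steps": [[[0, 0, 0], 0], [[0, 0, 0], 0], [[0, 0, 0], 0], [[0, 0, 0], 0], [[0, 0, 0], 0]], "hand": 5.0}}

```text
clock: 61.65
tcp_pos: [0.3683, 0.3143, 0.1061]
tool_rot: [[0.046, -0.999, 0.004], [0.024, 0.005, 1.0], [-0.999, -0.046, 0.024]]
wrist_force: [0.4, 0.7, -3.3]
opening: 0.721
```

Request:
{"name": "apply_moves", "arguments": {"steps": [[[0, 0, 1], 0], [[0, 0, 2], 0], [[0, 0, 3], 0], [[0, 0, 4], 0], [[0, 0, 4], 0], [[0, 0, 2], 0], [[0, 0, 0], 0], [[0, 0, 0], 0]]}}

```text
clock: 62.65
tcp_pos: [0.3666, 0.3135, 0.2738]
tool_rot: [[0.046, -0.999, 0.003], [0.024, 0.004, 1.0], [-0.999, -0.045, 0.025]]
wrist_force: [0.5, 0.6, -3.7]
opening: 0.72
```

Request:
{"name": "apply_moves", "arguments": {"steps": [[[1.5, -2, 0], 0], [[2.5, -3.5, 0], 0], [[3, -4, 0], 0], [[3.5, -4.5, 0], 0], [[3.5, -4.5, 0], 0], [[3, -4, 0], 0], [[2, -2.5, 0], 0], [[0, 0, 0], 0]]}}

```text
clock: 63.65
tcp_pos: [0.5575, 0.0537, 0.264]
tool_rot: [[0.033, -0.999, 0.0], [0.019, 0.001, 1.0], [-0.999, -0.033, 0.019]]
wrist_force: [0.2, 0.9, -3.7]
opening: 0.719
```

Request:
{"name": "apply_moves", "arguments": {"steps": [[[0, 0, 0], 0], [[0, 0, 0], 0]]}}

```text
clock: 63.9
tcp_pos: [0.5563, 0.0549, 0.2624]
tool_rot: [[0.03, -1.0, -0.001], [0.019, -0.0, 1.0], [-0.999, -0.03, 0.019]]
wrist_force: [0.2, 0.0, -2.8]
opening: 0.715
```

```bash
python3 - <<'E'
from h import *
print(bot.get_obs()['tcp_pos'],bot.get_obs()['tool_rot'].round(3))
cap('wrist','w18');cap('scene','s18');pair('ws18','w18','s18')
E
```

```text
[0.55634773 0.05490871 0.26243274] [[ 0.03  -1.    -0.001]
 [ 0.019 -0.     1.   ]
 [-0.999 -0.03   0.019]]
```

View pics/ws18.png

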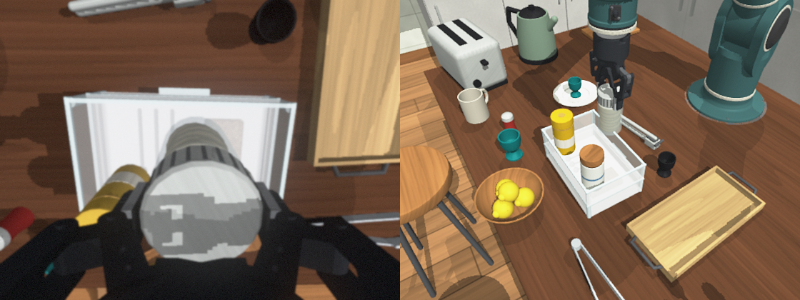

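The jar hangs upright in front of the tin and canister. I'll align and lower it.

Request:
{"name": "apply_moves", "arguments": {"steps": [[[2, -1.8, 0], 0], [[0, 0, 0], 0], [[0, 0, -2], 0], [[0, 0, -2], 0], [[0, 0, -1], 0], [[0, 0, 0], 0]]}}

```text
clock: 64.75
tcp_pos: [0.5756, 0.0408, 0.2127]
tool_rot: [[0.032, -0.999, -0.007], [0.021, -0.006, 1.0], [-0.999, -0.032, 0.021]]
wrist_force: [1.2, -0.3, -3.7]
opening: 0.721
```

Request:
{"name": "apply_moves", "arguments": {"steps": [[[0.2, -0.45, -1], 0], [[0, 0, -1.5], 0], [[0, 0, -1], 0], [[0, 0, 0], 0], [[0, 0, 0], 0]]}}

```text
clock: 65.38
tcp_pos: [0.5782, 0.0362, 0.1763]
tool_rot: [[0.033, -0.999, -0.007], [0.021, -0.006, 1.0], [-0.999, -0.033, 0.021]]
wrist_force: [-0.2, 0.1, -2.7]
opening: 0.722
```

```bash
python3 - <<'E'
from h import *
print(bot.get_obs()['tcp_pos'],bot.get_obs()['tool_rot'].round(3))
cap('wrist','w19');cap('scene','s19')
a=cv2.imread('pics/s19.png')[130:298,130:354];cv2.imwrite('pics/ws19.png',np.hstack([cv2.resize(cv2.imread('pics/w19.png'),(400,300)),cv2.resize(a,(400,300))]))
E
```

```text
[0.5781609  0.03618476 0.1762951 ] [[ 0.033 -0.999 -0.007]
 [ 0.021 -0.006  1.   ]
 [-0.999 -0.033  0.021]]
```

View pics/ws19.png

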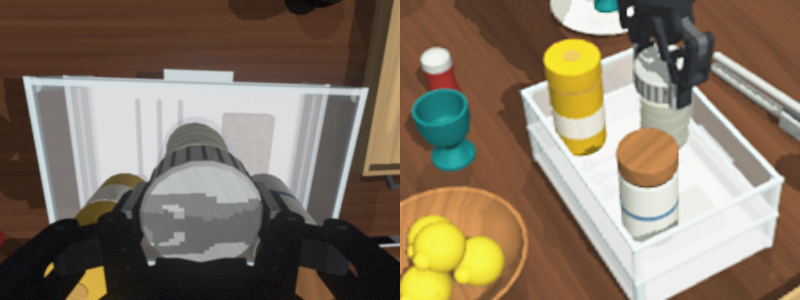

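Request:
{"name": "apply_moves", "arguments": {"steps": [[[0, 0, -0.8], 0], [[0, 0, -0.6], 0], [[0, 0, -0.3], 0], [[0, 0, -0.2], 0], [[0, 0, 0], 0]]}}

```text
clock: 66.1
tcp_pos: [0.5783, 0.0363, 0.1563]
tool_rot: [[0.034, -0.999, -0.007], [0.021, -0.006, 1.0], [-0.999, -0.034, 0.021]]
wrist_force: [-0.3, -0.0, -2.6]
opening: 0.72
```

Request:
{"name": "apply_moves", "arguments": {"steps": [[[0, 0, -0.15], 0], [[0, 0, -0.1], 0], [[0, 0, 0], 0]]}}

```text
clock: 66.47
tcp_pos: [0.5785, 0.0363, 0.154]
tool_rot: [[0.035, -0.999, -0.007], [0.021, -0.006, 1.0], [-0.999, -0.035, 0.021]]
wrist_force: [0.7, 0.3, -4.5]
opening: 0.72
```

Request:
{"name": "apply_moves", "arguments": {"steps": [[[0, 0, -0.15], 0], [[0, 0, -0.1], 0], [[0, 0, 0], 0]]}}

```text
clock: 66.85
tcp_pos: [0.5803, 0.036, 0.1543]
tool_rot: [[0.039, -0.999, -0.006], [0.022, -0.006, 1.0], [-0.999, -0.04, 0.021]]
wrist_force: [0.1, -0.6, -4.0]
opening: 0.722
```

Request:
{"name": "apply_moves", "arguments": {"steps": [[[0, 0, -0.15], 0], [[0, 0, 0], 0]]}}

```text
clock: 67.1
tcp_pos: [0.5813, 0.0359, 0.1539]
tool_rot: [[0.042, -0.999, -0.006], [0.022, -0.005, 1.0], [-0.999, -0.042, 0.022]]
wrist_force: [-0.9, 0.2, -1.3]
opening: 0.717
```

In contact; each push tips the tool slightly, so I'll stop here and release.

Request:
{"name": "apply_moves", "arguments": {"steps": [[[0, 0, 0], 0], [[0, 0, 0], 0], [[0, 0, 0], 0], [[0, 0, 0], 0], [[0, 0, 0], 0]], "hand": 8.5}}

```text
clock: 67.72
tcp_pos: [0.5813, 0.036, 0.1537]
tool_rot: [[0.042, -0.999, -0.006], [0.022, -0.005, 1.0], [-0.999, -0.042, 0.022]]
wrist_force: [0.0, -0.2, 0.1]
opening: 0.995
```

Request:
{"name": "apply_moves", "arguments": {"steps": [[[0, 0, 1.5], 0], [[0, 0, 3], 0], [[0, 0, 4], 0], [[0, 0, 4], 0], [[-3, 4, 1], 0], [[-3, 5, 0], 0], [[-3, 5, 0], 0], [[-2, 5, 0], 0]]}}

```text
clock: 68.72
tcp_pos: [0.4689, 0.2268, 0.3016]
tool_rot: [[0.049, -0.999, 0.001], [0.023, 0.003, 1.0], [-0.999, -0.049, 0.023]]
wrist_force: [1.4, 0.6, 0.5]
opening: 0.995
```

Request:
{"name": "apply_moves", "arguments": {"steps": [[[-1, 4, 0], 0], [[-1, 3, 0], 0], [[0, 0, 0], 0], [[0, 0, 0], 0]]}}

```text
clock: 69.22
tcp_pos: [0.4459, 0.3021, 0.3062]
tool_rot: [[0.053, -0.999, -0.004], [0.025, -0.003, 1.0], [-0.998, -0.053, 0.025]]
wrist_force: [-0.5, -0.3, 0.0]
opening: 0.993
```

```bash
python3 - <<'E'
from h import *
print(bot.get_obs()['tcp_pos'])
cap('top','t20');cap('scene','s20');pair('ts20','t20','s20')
for n in('top0','t20'):
  z=load(n);print(n,'tin',topdisc(z,.178,(.636,-.042))[:2],'can',topdisc(z,.170,(.637,.107))[:2],'jar',topdisc(z,.172,(.574,.037))[:2])
for n in('t20','s20'):
    z=load(n);P=pts(z);h=cv2.cvtColor(z['im'],cv2.COLOR_RGB2HSV)
    k=(h[...,0]>75)&(h[...,0]<105)&(h[...,1]>80)&(abs(P[...,2]-.068)<.005)&(np.hypot(P[...,0]-.452,P[...,1]+.316)<.05)
    print('cup',n,k.sum(),fit(P[k]))
for n in('top0','t20'):
    P=pts(load(n));m=np.zeros(P.shape[:2],bool);m[283:310,260:350]=1;m&=P[...,2]>.01;print('press',P[m].mean(0))
    m[:]=0;m[136:162,388:408]=1;m&=P[...,2]>.02;print('shaker',P[m].mean(0))
E
```

```text
[0.44591345 0.30214453 0.30622057]
top0 tin ((array([ 0.6361, -0.0418]), np.float64(0.0286)), array([ 0.6361, -0.042 ,  0.1782])) can ((array([0.6374, 0.1088]), np.float64(0.0287)), array([0.6372, 0.1088, 0.1702])) jar ((array([0.5739, 0.0379]), np.float64(0.0299)), array([0.5736, 0.0381, 0.1723]))
t20 tin ((array([ 0.6364, -0.0424]), np.float64(0.0287)), array([ 0.6361, -0.0424,  0.1783])) can ((array([0.6374, 0.1081]), np.float64(0.0286)), array([0.6371, 0.1082, 0.1703])) jar ((array([0.5756, 0.0345]), np.float64(0.0299)), array([0.5753, 0.0348, 0.1723]))
cup t20 88 (array([ 0.4522, -0.3147]), np.float64(0.0226))
cup s20 95 (array([ 0.4542, -0.3164]), np.float64(0.0228))
press [ 0.38472238 -0.00223576  0.03760553]
shaker [ 0.72159301 -0.25459003  0.06915975]
press [ 0.38443638 -0.00130171  0.066616  ]
shaker [ 0.71786694 -0.25134342  0.08174994]
```

View pics/ts20.png

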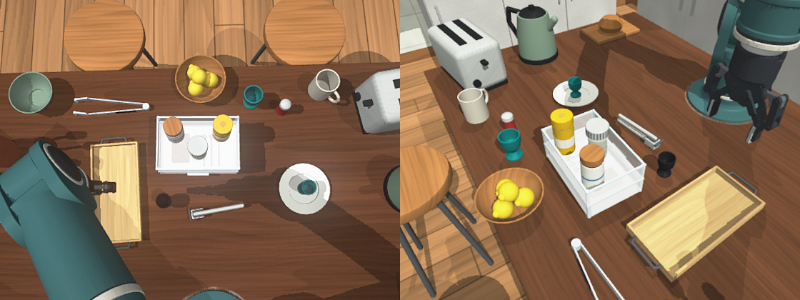

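Everything is in place: the jar is about 4 mm off its start, the tin and canister under 1 mm, and the cup is centred on the plate. Handing in.

```bash
python3 - <<'E'
from h import *
print(bot.get_obs()['joint_vel'].round(2)); print(bot.hand_in())
E
```

```text
[ 0.25  0.26  0.03  0.22 -0.05 -0.22  0.01]
the job is handed in; nothing more can be done
None
```

The place is laid and the job is handed in, at about 69 s of the 131 s allowed. I moved the jar, canister and tin to the tray, set the teal egg cup on the plate, then put the tin, canister and jar back in the bin.

My last checks, against the start picture from the top camera:

| Item | Distance from where it should be |
|---|---|
| Tin | about 0.7 mm from its start |
| Canister | about 0.7 mm from its start |
| Jar | about 4 mm from its start |
| Egg cup | within about 2 mm of the plate centre |

- **State at hand-in:** all four looked upright in the last pictures. The gripper was open, clear of everything and almost still.
- **Press and shaker:** both looked unmoved in the last pictures. The numbers support that in position, but the mean heights in my rough pixel boxes rose (press 38 to 67 mm, shaker 69 to 82 mm). I put that down to stray depth readings and did not check further.
- **Small disagreements:** the cameras differed by about 2 mm on the cup and the containers. The tool drifted to about 3° of tilt by the end. On the tray, the jar was gripped about 10 mm higher than planned, which is probably why its return was the least exact.

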